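# Hook the thread tray in and chock the spool on the sloping rack

### The job

Use the wooden-handled hook to slide the far blue tray with the lilac spool along the table until it stands wholly inside the green tape square, keeping your gripper off the tray until it is there, then stand the hook upright again with its handle on the cork mat. Next lay the yellow chock flat across the sloping wooden rack, lengthwise along its red-striped low edge and with room above it, let go of it, and only then take the spool out of the tray and lay it on its side across the slope, resting against the uphill side of the chock, so that it stays put when released. Do not upset or push aside the jar, the thread cones, the tin or the wax block.

Things in the scene. Friction and masses are not known exactly. Their poses are not given: they have to be found in the camera images.
- hook: Reaching hook, 170 g, standing on the cork mat, blade away from the robot. Wooden handle 100 (x) x 30 (y) x 60 (z) mm; origin: centre of its underside. A thin rod at height 52 mm runs ahead along +x to an orange down-turned blade, 5 mm thick (x = 145 to 150 mm), 40 mm wide, from height 56 mm down to 0. Centre of mass about 30 mm ahead of the origin.
- hook_blade (a point): Middle of the lower edge of the handle-side face of the hook's orange blade (145 mm ahead of the hook's origin, at its underside's level); axes as the hook's. This face pulls the tray.
- mat: Cork mat, 160 (x) x 120 (y) mm, 1 mm thin and flat with the table for all purposes (the hook stands at table height); origin: its centre. Shares with the rack the places left and right of the robot, which may be swapped.
- tray: Loose blue open tray, 156 (x) x 140 (y) mm, walls 35 mm high and 4 mm thick, floor 4 mm, 350 g; origin: centre of its underside, +x roughly away from the robot. It slides on the table. The spool lies in it at x = +20 mm between two low ridges at y = -25 and +25 mm (tops 12 mm above the table).
- tray_pocket (a point): Middle of the empty pocket behind the tray's near (-x) wall, on the tray's floor: 56 mm towards -x from the tray's origin, 4 mm up; axes as the tray's. The pocket is 36 mm long (x), 132 mm wide (y): near wall's inner face 18 mm towards -x from here, a divider (top 16 mm above the table) 18 mm towards +x. The hook's blade fits in here.
- spool: Lilac thread spool with white flanges, lying with its axis (own x) along the tray's x; 100 mm long, flanges 60 mm in diameter and 8 mm thick at both ends, thread body 54 mm in diameter between them, about 180 g, rigid. Origin: its very centre, on the axis, 30 mm above what it lies on. It rolls freely on the slope.
- bay: Square of green tape on the table, not raised; clear inside 230 x 230 mm, tape 12 mm wide outside that; origin: its centre, axes along its sides. The tray is to end inside it.
- deck: Top of the sloping wooden rack, fixed: board 150 (x) x 200 (y) mm; origin: centre of its upper face, z normal to the face. It slopes by 0.12 rad (7 degrees): -y (about the robot's right) is downhill, the open low edge marked by a red stripe; +y is uphill. The face is 24.5 mm above the table at the origin. A dark lip 8 mm high and 6 mm wide runs along each of its two x ends.
- chock: Loose yellow bar on a black rubber sole, 90 (x) x 28 (y) x 16 (z) mm, 120 g; origin: centre of its underside. Starts flat on the table, on the left or the right (it may swap places with the jar). Stays where it is put on the slope and holds the spool there.
- jar: Bystander: amber jar with steel cap, 58 mm in diameter, 75 mm high; origin: centre of its underside.
- cone_teal: Bystander: teal thread cone, foot 68 mm in diameter, 122 mm high; origin: centre of its underside.
- cone_red: Bystander: red thread cone, foot 68 mm in diameter, 122 mm high; origin: centre of its underside.
- tin: Bystander: blue tin, 80 mm in diameter, 45 mm high; origin: centre of its underside.
- beeswax: Bystander: orange wax block 70 x 50 x 30 mm; origin: centre of its underside.

How it is judged (in metres and radians):
On the way, in this order (a step that is already met when the one before it is completed fails the run):
1. the hook is dragging the tray (it touches the tray, which has moved more than 30 mm) (contact force between hook and tray above 0.2 N and distance of tray from where it was at the start of the episode above 0.03 m), for 0.02 s.
2. the tray stands inside the green tape with the spool in it (x of tray in the frame of bay between -0.04 and 0.04 m and y of tray in the frame of bay between -0.047 and 0.047 m and distance between spool and tray below 0.06 m), for 0.2 s.
3. the hook stands upright and released with its handle on the cork mat (x of hook in the frame of mat between -0.085 and 0.085 m and y of hook in the frame of mat between -0.065 and 0.065 m and height (world z) of hook below 0.006 m and angle between hook's own z axis and vertical below 0.1 rad and contact force between the fingers and hook below 0.1 N), for 0.2 s.
4. the chock lies flat on the rack, lengthwise along the low edge, released, while the spool is still in the tray (x of chock in the frame of deck between -0.06 and 0.06 m and y of chock in the frame of deck between -0.095 and 0.06 m and z of chock in the frame of deck between -0.005 and 0.006 m and contact force between the fingers and chock below 0.1 N and angle between the x axis of chock and the x axis of deck, either way round below 0.4 rad and distance between spool and tray below 0.06 m), for 0.2 s.
At the end, for the whole second after the job is handed in: Spool at rest on the rack's board, axis across the slope (0.4 rad), touching the chock, which lies flat on the board within 60 mm of its middle sideways; tray centre within 40 mm (x), 47 mm (y) of the square's; hook upright, its handle's centre over the mat; all released (all of step 3 and x of tray in the frame of bay between -0.04 and 0.04 m and y of tray in the frame of bay between -0.047 and 0.047 m and x of chock in the frame of deck between -0.06 and 0.06 m and y of chock in the frame of deck between -0.095 and 0.06 m and z of chock in the frame of deck between -0.005 and 0.006 m and contact force between the fingers and chock below 0.1 N and x of spool in the frame of deck between -0.07 and 0.07 m and y of spool in the frame of deck between -0.1 and 0.1 m and z of spool in the frame of deck between 0.026 and 0.034 m and angle between the x axis of spool and the x axis of deck, either way round below 0.4 rad and contact force between chock and spool above 0.01 N and contact force between the fingers and spool below 0.1 N and linear speed of spool below 0.02 m/s).
It fails at once if the gripper pushes the tray before it is inside the tape (contact force between the fingers and tray above 1 N and x of tray in the frame of bay above 0.05 m).
It fails at once if the tray is lifted off the table by more than 20 mm instead of being slid (height (world z) of tray above 0.02 m).
It fails at once if the jar, a thread cone, the tin or the wax block is pushed more than 30 mm or tipped (distance of any of jar, cone_teal, cone_red, tin, beeswax from where it was at the start of the episode above 0.03 m or angle between any of jar, cone_teal, cone_red, tin, beeswax's own z axis and vertical above 0.4 rad).
It also fails if it takes over 72 s, if anything falls off the work surface, if the arm or the gripper's body presses on something with over 40 N, if the wrist force passes 120 N, or if a joint passes its speed limit or range.

### The arm

A 6-joint arm with a two-finger parallel gripper is mounted at the origin on the work surface. World frame = base frame: x ahead of the robot, y to its left, z up, the work surface at z = 0. Lengths are in mm, angles in degrees, forces in N, time in s.
With the tool pointing down it reaches from about 275 to 775 mm from the base axis. Payload 14.6 kg.
Tool frame: the origin (TCP) lies midway between the tips of the shut fingers; the grasp point (between the pads) lies manip.pinch_z behind it (manip.pinch_z is the distance from the TCP to the grasp point, in mm); z points along the fingers, y is the line along which they close (so a half turn about z gives the same grasp; the last joint's range is limited). The gripper opens to 85 mm and grips with 20 to 120 N. Pads are 22 mm wide; open, the fingers measure 114 mm over their backs; the gripper's body (76 mm by 85 mm) begins 54 mm behind the grasp point. The pads swing forward as they close: fully open they stand 13 mm farther back than shut.
Start: joints at [62.722, 15.075, -2.767, 72.158, 0, 81.102], TCP at [165.551, 498.218, 208.278] pointing down, gripper open.
Joint ranges: [-151.79, 151.79], [-50.71, 97.33], [-67.44, 78.34], [-121.81, 120.89], [-77.56, 73.72], [-180, 180]. Speed limits (degrees/s): [108.29, 108.29, 147.25, 159.86, 180, 180].

### API

Orientations are given as a 3x3 rotation matrix whose columns are the frame's x, y, z axes.
In Python, from workcell import manip gives the robot as it stands.
- The arm moves only by the tool carry_out, never from a script. Its argument "targets" is one flat list of numbers, 7 for each row, row after row: the shift along the tool's x, y, z in m, then the turn, a rotation vector about the tool's x, y, z in degrees, then the finger opening in m, from 0 to 0.0854. A call has 1 to 10 rows; each row is the pose to reach, as a shift and turn from the pose commanded when the call began, along the tool's axes at that moment; what a row does not reach only later rows make up. A row lasts 1/12 s, in which the tool goes at most 41.7 mm and 7.16 degrees, less where a joint would pass 70% of its speed; a pose out of reach is approached as far as the arm can. A call with a gripper value outside its range is refused whole. The fingers move at their own pace and stop on an object; "squeeze" is the grip in N (left out, the last holds). Time passes only in rows, so rows that repeat a pose let the fingers close. It gives the time, the measured TCP pose, the force, the opening and the grip force at its end, in the units of the state.
- manip.read_state(): the state, without advancing time (a new reading comes with each control period).
- manip.snapshot(name): name is "side" or "top" or "wrist"; returns a dict with "pixels" (480x640x3 uint8, red, green, blue), "camera_matrix" (3x3 intrinsics, pixels), "k1" (the pictures are not rectified: a ray, as slopes to the right and down, at radius r is drawn at 1 + k1 r^2 times it, then the intrinsics apply), "R" (3x3) and "t" (3): a world point X has camera coordinates R X + t. Camera axes: x right, y down, z forward; pixel columns grow to the right and rows downward; lengths in mm; the calibration is good to about 2 mm. A picture is of the moment at which its call begins. There is no depth.
- manip.finish_job(): hands the job in; it is judged then, once.
The state is a dict: "time_s": time; "joint_positions": joint angles; "qd": joint speeds; "joint_efforts": joint torques, N m; "tcp_pos": TCP position; "eef_rot": TCP orientation; "wrist_force": force on the tool from outside, world axes, zero at the start; "torque": the same for the moment, N m; "opening": opening from 0.0 (shut) to 1.0 (fully open); "grip_force": force on a finger pad.
Only numpy, scipy, OpenCV 4.12 (cv2) and the standard library are available. Lean on these libraries where they do the work, as an engineer would, in place of code of your own. Each camera call takes 0.05 s, during which the arm holds its last target. There are 200 camera calls.

## Working session

There is one attempt and no reset: what is moved stays moved. The work goes in short steps, Python scripts to look and compute and a tool call to move; the robot and the scene stay as the last step left them, time stands still between calls to the robot, and variables do not carry over. Pictures are saved under pics/ and viewed, at most 10 in all, crops included, and the job is handed in when it is done.

Besides the shell and the picture viewer there is one more tool, called after "Request:" as name(argument=value, ...) on one line, values as JSON. carry_out: Moves the arm, as the interface text tells. Its arguments: {"type":"object","properties":{"targets":{"type":"array"},"squeeze":{"type":"number"}},"required":["targets"]}

```bash
ls; mkdir -p pics
cat > h.py <<'E'
import numpy as np, cv2
from workcell import manip
def snap(n,f=None):
    s=manip.snapshot(n); s={k:(np.array(v) if k in("pixels","camera_matrix","R","t") else v) for k,v in s.items()}
    if f: cv2.imwrite('pics/'+f,s['pixels'][:,:,::-1])
    return s
def D(s): return np.array([s['k1'],0,0,0,0.])
def ray(s,uv):
    uv=np.array(uv,float).reshape(-1,2); K=s['camera_matrix']
    p=(uv-K[[0,1],[2,2]])/K[[0,1],[0,1]]; q=p.copy()
    for _ in range(20): q=p/(1+s['k1']*(q**2).sum(1,keepdims=True))
    d=np.c_[q,np.ones(len(q))]@s['R']; return -s['R'].T@s['t'].ravel(), d
def onz(s,uv,z):
    c,d=ray(s,uv); return c+d*((z-c[2])/d[:,2])[:,None]
def proj(s,X):
    X=np.array(X,float).reshape(-1,3); c=X@s['R'].T+s['t'].ravel(); q=c[:,:2]/c[:,2:]
    q=q*(1+s['k1']*(q**2).sum(1,keepdims=True)); K=s['camera_matrix']
    return q*K[[0,1],[0,1]]+K[[0,1],[2,2]]
E
python3 - <<'E'
from h import *
for n in("top","side"):
    s=snap(n,n+"0.png"); print(n,-s['R'].T@s['t'].ravel(),s['R'].round(3).tolist(),s['k1'],s['camera_matrix'][0,0]); np.save(n+'0.npy',s,allow_pickle=True)
st=manip.read_state(); print(st, manip.pinch_z)
E
```

```text
pics
top [ 282.18384142    8.62687522 1406.31839223] [[-0.025, -1.0, -0.0], [-0.975, 0.024, -0.221], [0.221, -0.005, -0.975]] -0.1070084871658457 561.6316542971657
side [ 473.29566465 -670.44170261  787.36286254] [[0.987, -0.162, -0.0], [-0.118, -0.719, -0.685], [0.111, 0.676, -0.729]] -0.10708714710735458 472.43403678848244
{'time_s': 0.1, 'joint_positions': array([ 6.27202652e+01,  1.50968812e+01, -2.79768965e+00,  7.21575153e+01,
        1.26577344e-03,  8.11044635e+01]), 'qd': array([-0.00908041,  0.03029782,  0.14026222,  0.06128813, -0.03145812,
        0.11970674]), 'joint_efforts': array([ 6.90075103e-03, -6.38578176e+01,  3.85061252e+01,  1.00198310e-02,
        7.14546195e-05,  2.18093140e-05]), 'tcp_pos': array([165.44419879, 497.99840371, 207.8816723 ]), 'eef_rot': array([[-9.48962990e-01,  3.15387147e-01, -4.36295355e-04],
       [ 3.15387407e-01,  9.48962669e-01, -7.97840508e-04],
       [ 1.62399363e-04, -8.94723175e-04, -9.99999587e-01]]), 'wrist_force': array([-0.78161547, -0.68077607,  0.13761959]), 'torque': array([0.02327332, 0.02485642, 0.01697338]), 'grip_force': 0.0, 'opening': 1.0020031935436207} 18.700000000000003
```

View pics/top0.png

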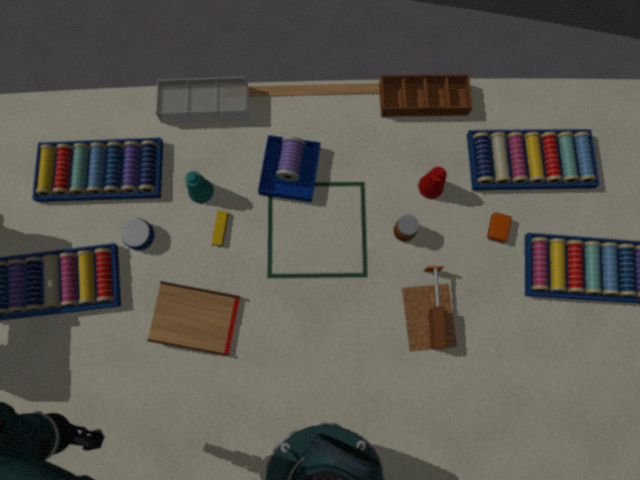

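View pics/side0.png

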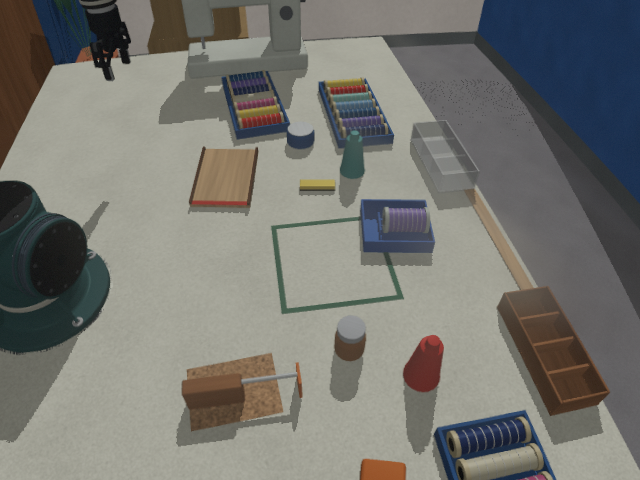

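The top view shows the tray at about (290,167), the spool at (290,158), the tape square spanning (268..366,183..276), the hook on the mat at (437,325) with its blade at (433,268), the chock at (220,228) and the rack at (195,318). The jar is at (405,228) and the red cone at (433,182). In the side view the hook is at (240,385) and the tray at (397,225).

```bash
cat > m.py <<'E'
from h import *
import sys
T=np.load('top0.npy',allow_pickle=True).item(); S=np.load('side0.npy',allow_pickle=True).item()
def mask(s,lo,hi,box):
    h=cv2.cvtColor(s['pixels'],cv2.COLOR_RGB2HSV); m=cv2.inRange(h,np.array(lo),np.array(hi))
    z=np.zeros_like(m); x0,y0,x1,y1=box; z[y0:y1,x0:x1]=m[y0:y1,x0:x1]
    n,l,st,_=cv2.connectedComponentsWithStats(z); k=1+np.argmax(st[1:,4]); return (l==k).astype(np.uint8)*255
def hull(m): 
    c=max(cv2.findContours(m,cv2.RETR_EXTERNAL,cv2.CHAIN_APPROX_NONE)[0],key=cv2.contourArea); return cv2.convexHull(c)
def rect(s,m,z):
    p=onz(s,hull(m).reshape(-1,2)+0.0,z)[:,:2].astype(np.float32); return cv2.minAreaRect(p)
E
python3 - <<'E'
from m import *
def show(n,s,lo,hi,box,z):
    m=mask(s,lo,hi,box); print(n,(m>0).sum(),cv2.boundingRect(m),[np.round(a,1) for a in rect(s,m,z)])
for nm,s,b in(("T",T,dict(chock=(205,205,235,250),tray=(250,130,330,205),bay=(255,175,380,285),jar=(385,205,425,250),red=(220,285,250,362),mat=(400,275,465,355),orange=(415,260,455,276),rack=(140,275,250,360),spool=(270,135,310,182))),
 ("S",S,dict(chock=(295,175,340,195),tray=(355,195,440,258),bay=(265,210,410,320),red=(185,195,255,212),orange=(292,358,306,402),spool=(378,203,433,238)))):
  c=dict(chock=((20,120,60),(35,255,255),16),tray=((105,120,30),(125,255,255),35),bay=((60,80,20),(90,255,200),0),red=((0,170,60),(6,255,255),10),mat=((5,60,40),(20,200,255),0),orange=((3,150,80),(14,255,255),56),rack=((8,60,60),(20,200,255),24),jar=((5,120,40),(18,255,255),0),spool=((125,40,60),(160,200,255),57))
  for k in b:
    try: show(nm+k,s,c[k][0],c[k][1],b[k],c[k][2])
    except Exception as e: print(nm,k,e)
E
python3 - <<'E'
import cv2,numpy as np
a=cv2.imread('pics/top0.png');b=cv2.imread('pics/side0.png')
A=cv2.resize(a[255:360,385:475],None,fx=4.4,fy=4.4,interpolation=3); B=cv2.resize(a[130:205,250:330],None,fx=4.4,fy=4.4,interpolation=3)
o=np.zeros((480,800,3),np.uint8);o[:462,:396]=A[:462,:396];o[:330,400:752]=B[:330,:352];cv2.imwrite('pics/crop.png',o)
E
```

```text
Tchock 377 (212, 211, 16, 35) [array([631.2, 251.4]), array([28.6, 90. ]), np.float64(80.9)]
Ttray 2243 (259, 136, 61, 66) [array([780.8,  68.9]), array([139.6, 162.9]), np.float64(80.2)]
Tbay 645 (268, 183, 99, 94) [array([626.2,   2.1]), array([248.6, 247.5]), np.float64(88.9)]
Tjar 98 (394, 224, 17, 17) [array([ 607.1, -213.3]), array([50.9, 24.9]), np.float64(46.4)]
Tred 230 (224, 298, 15, 56) [array([383. , 219.4]), array([ 10.9, 139. ]), np.float64(78.9)]
Tmat 3010 (402, 283, 55, 69) [array([ 392.2, -273.7]), array([163.8, 121.7]), np.float64(3.6)]
Torange 9 (427, 267, 7, 2) [array([ 508. , -272.5]), array([14.9,  2.5]), np.float64(88.4)]
Track 4462 (148, 282, 87, 72) [array([403.8, 317.1]), array([193.5, 150. ]), np.float64(79.3)]
Tspool 474 (279, 140, 20, 32) [array([809. ,  68.8]), array([41.6, 84. ]), np.float64(80.2)]
Schock 264 (300, 180, 34, 9) [array([629.4, 245. ]), array([31.7, 84.2]), np.float64(80.7)]
Stray 14 (365, 236, 5, 5) [array([704.8,  21.4]), array([12.6,  8.8]), np.float64(76.1)]
S bay attempt to get argmax of an empty sequence
S red attempt to get argmax of an empty sequence
Sorange 38 (296, 363, 5, 21) [array([ 507.6, -287.9]), array([38. ,  3.3]), np.float64(89.2)]
Sspool 281 (408, 209, 18, 23) [array([821.4,  38.4]), array([76.2, 38.6]), np.float64(72.8)]
```

View pics/crop.png

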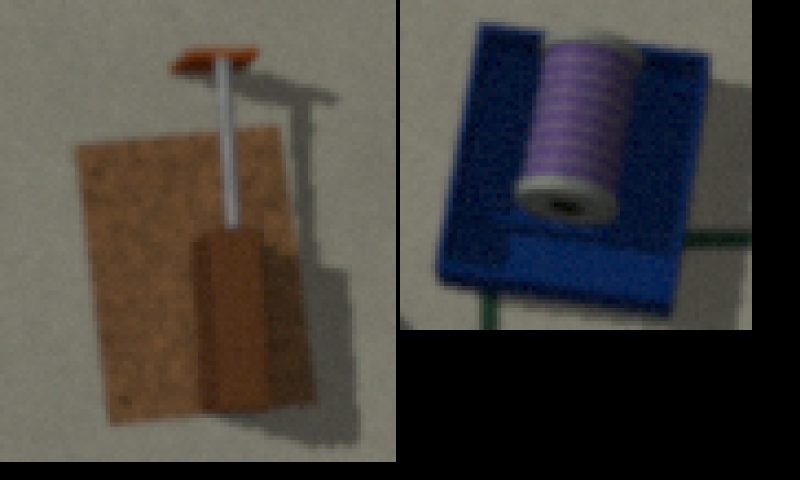

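The crop shows the hook's handle top spanning crop x 226..265, y 231..409. The rod runs from (233,228) up to the blade at (222,60). In the tray the spool lies on its axis, with the empty pocket at the near end (crop y 235..290).

Run:
```python
from m import *
c=lambda x,y:[(x+.5)/4.4-.5+385,(y+.5)/4.4-.5+255]
print(onz(T,[c(226,231),c(265,231),c(228,410),c(268,407)],60).round(1))
print('rod',onz(T,[c(233,228),c(222,60)],52).round(1))
print('blade',onz(T,[c(190,49),c(260,47)],56).round(1), onz(T,[c(171,73),c(242,70)],0).round(1))
m=mask(S,(3,100,30),(20,255,255),(175,360,250,412)); print(cv2.boundingRect(m))
print(onz(S,[[296+2,363]],56),onz(S,[[300,395]],0))
# tray rim corners side view handled by hull at z=35
h=cv2.cvtColor(S['pixels'],cv2.COLOR_RGB2HSV)
for p in [(365,205),(400,245),(375,230),(432,240)]: print(p,h[p[1],p[0]])
m=mask(S,(105,60,20),(125,255,255),(350,190,440,260)); m=cv2.morphologyEx(m,cv2.MORPH_CLOSE,np.ones((5,5)))
print(cv2.boundingRect(m)); print(cv2.approxPolyDP(hull(m),3,True).reshape(-1,2).tolist())
a=cv2.approxPolyDP(hull(m),3,True).reshape(-1,2); print(onz(S,a,35)[:,:2].round(1).tolist())
m=mask(T,(105,120,30),(125,255,255),(250,130,330,205)); a=cv2.approxPolyDP(hull(m),3,True).reshape(-1,2); print(a.tolist(),onz(T,a,35)[:,:2].round(1).tolist())
```

```text
[[ 410.3 -279.8   60. ]
 [ 409.7 -301.3   60. ]
 [ 313.7 -274.6   60. ]
 [ 314.5 -296.5   60. ]]
rod [[ 412.6 -285.5   52. ]
 [ 506.4 -285.7   52. ]]
blade [[ 512.5 -267.3   56. ]
 [ 512.5 -306.7   56. ]] [[ 508.2 -266.7    0. ]
 [ 508.9 -308.3    0. ]]
(182, 360, 68, 52)
[[ 510.7601595  -269.13933939   56.        ]] [[ 508.18965251 -302.00833973    0.        ]]
(365, 205) [112  78  82]
(400, 245) [110  74  86]
(375, 230) [110 114 136]
(432, 240) [111  56  96]
(361, 199, 74, 54)
[[361, 200], [424, 200], [434, 241], [416, 251], [364, 251]]
[[720.6, 146.5], [870.8, 122.6], [849.2, -11.3], [800.4, -33.4], [689.3, -15.1]]
[[269, 136], [319, 143], [309, 201], [259, 192]] [[871.2, 121.2], [847.9, -9.4], [690.6, 20.0], [717.9, 147.3]]
```

```bash
cat > go.py <<'E'
# usage: go.py x y z yaw ; several goals; yaw = world heading of tool x axis minus 180 (i.e. hook yaw), tool straight down
import sys,numpy as np
from workcell import manip
from scipy.spatial.transform import Rotation as Ro
a=list(map(float,sys.argv[1:])); st=manip.read_state(); R=np.array(st['eef_rot']); p=np.array(st['tcp_pos'])
print('t',round(st['time_s'],2),'p',p.round(1),'yaw',round(np.degrees(np.arctan2(-R[1,0],-R[0,0])),2),'j',np.round(st['joint_positions'],1),'F',np.round(st['wrist_force'],1),'op',round(st['opening']*85.4,1),'g',round(st['grip_force'],1))
for i in range(0,len(a),4):
    x,y,z,w=a[i:i+4]; c,s=np.cos(np.radians(w)),np.sin(np.radians(w))
    G=np.array([[-c,s,0],[-s,-c,0],[0,0,1]])@np.diag([1,-1,-1.])
    print(((R.T@([x,y,z]-p))/1000).round(4).tolist(), np.degrees(Ro.from_matrix(R.T@G).as_rotvec()).round(2).tolist())
E
python3 go.py 385 150 208 0  387 -286.5 120 -0.5 387 -286.5 22 -.5
```

```text
t 0.1 p [165.4 498.  207.9] yaw -18.38 j [62.7 15.1 -2.8 72.2  0.  81.1] F [-0.8 -0.7  0.1] op 85.6 g 0.0
[-0.3181, -0.261, 0.0001] [-0.05, -0.02, -18.38]
[-0.4577, -0.6745, 0.0884] [-0.05, -0.02, -17.88]
[-0.4577, -0.6744, 0.1864] [-0.05, -0.02, -17.88]
```

Request:
carry_out(targets=[-0.318, -0.261, 0, 0, 0, -18.4, 0.085, -0.318, -0.261, 0, 0, 0, -18.4, 0.085, -0.318, -0.261, 0, 0, 0, -18.4, 0.085, -0.318, -0.261, 0, 0, 0, -18.4, 0.085, -0.318, -0.261, 0, 0, 0, -18.4, 0.085, -0.318, -0.261, 0, 0, 0, -18.4, 0.085, -0.318, -0.261, 0, 0, 0, -18.4, 0.085, -0.318, -0.261, 0, 0, 0, -18.4, 0.085, -0.318, -0.261, 0, 0, 0, -18.4, 0.085, -0.318, -0.261, 0, 0, 0, -18.4, 0.085])

```text
time_s: 0.93
tcp_pos: [384.5, 149.7, 208.3]
eef_rot: [[-1.0, -0.0, 0.0], [-0.0, 1.0, 0.0], [-0.0, 0.0, -1.0]]
wrist_force: [2.1, 1.1, 0.5]
opening: 0.993
grip_force: 0.0
```

```bash
python3 go.py  387 -286.5 140 -0.5 387 -286.5 22 -.5
```

```text
t 0.93 p [384.5 149.7 208.3] yaw 0.02 j [  9.9   4.  -16.7  69.2   0.    9.9] F [2.1 1.1 0.5] op 84.8 g 0.0
[-0.0023, -0.4362, 0.0683] [0.0, 0.01, 0.52]
[-0.0023, -0.4363, 0.1863] [0.0, 0.01, 0.52]
```

Request:
carry_out(targets=[-0.002, -0.436, 0.05, 0, 0, 0.5, 0.085, -0.002, -0.436, 0.05, 0, 0, 0.5, 0.085, -0.002, -0.436, 0.05, 0, 0, 0.5, 0.085, -0.002, -0.436, 0.05, 0, 0, 0.5, 0.085, -0.002, -0.436, 0.05, 0, 0, 0.5, 0.085, -0.002, -0.436, 0.05, 0, 0, 0.5, 0.085, -0.002, -0.436, 0.05, 0, 0, 0.5, 0.085, -0.002, -0.436, 0.05, 0, 0, 0.5, 0.085, -0.002, -0.436, 0.05, 0, 0, 0.5, 0.085, -0.002, -0.436, 0.05, 0, 0, 0.5, 0.085])

```text
time_s: 1.77
tcp_pos: [385.4, -264.3, 160.5]
eef_rot: [[-1.0, 0.009, -0.0], [0.009, 1.0, 0.0], [0.0, 0.0, -1.0]]
wrist_force: [1.5, 0.7, 0.3]
opening: 0.994
grip_force: 0.0
```

```bash
python3 go.py  387 -286.5 140 -0.5 387 -286.5 22 -.5
python3 - <<'E'
from h import *
s=snap('wrist','w1.png'); np.save('w1.npy',s,allow_pickle=True); print(-s['R'].T@s['t'].ravel(),s['R'][2].round(2))
E
```

```text
t 1.77 p [ 385.4 -264.3  160.5] yaw -0.51 j [-44.5  10.7 -16.3  63.    0.  -43.9] F [1.5 0.7 0.3] op 84.9 g 0.0
[-0.0018, -0.0222, 0.0205] [0.01, -0.01, -0.01]
[-0.0018, -0.0222, 0.1385] [0.01, -0.01, -0.01]
[ 304.35163284 -264.22338806  325.54319844] [ 0.31 -0.   -0.95]
```

View pics/w1.png

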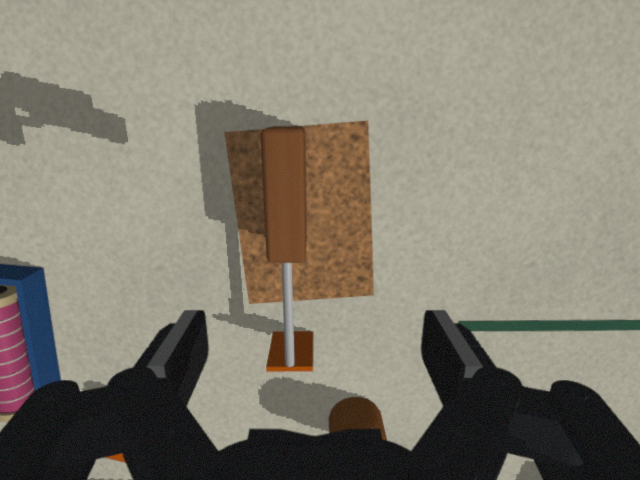

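The wrist view has down as +x and right as +y. The handle top spans (262..306, 127..262), the rod runs (288,265) to (290,362), and the blade's lower edge is at (267..313,371).

Run:
```python
from h import *
s=np.load('w1.npy',allow_pickle=True).item()
print(onz(s,[[262,127],[305,126],[267,262],[306,262]],60).round(1).tolist())
print('rod',onz(s,[[288,266],[290,360]],52).round(1).tolist())
print('mat',onz(s,[[226,133],[368,121],[374,295],[250,303]],1).round(1).tolist())
h=cv2.cvtColor(s['pixels'],cv2.COLOR_RGB2HSV)
m=cv2.inRange(h,(3,190,120),(14,255,255)); m[:325]=0; m[375:]=0; m[:,:260]=0;m[:,320:]=0
c=cv2.convexHull(cv2.findNonZero(m)); a=cv2.approxPolyDP(c,2,True).reshape(-1,2); print(a.tolist(),onz(s,a,0).round(1).tolist())
```

```text
[[310.7, -299.6, 60.0], [310.3, -270.5, 60.0], [408.8, -300.9, 60.0], [409.1, -271.4, 60.0]]
rod [[415.4, -285.7, 52.0], [502.3, -286.8, 52.0]]
mat [[316.5, -337.8, 1.0], [308.1, -219.8, 1.0], [466.7, -208.7, 1.0], [474.1, -327.5, 1.0]]
[[311, 369], [267, 370], [267, 367], [307, 366]] [[551.0, -269.8, 0.0], [551.9, -315.2, 0.0], [548.2, -315.0, 0.0], [547.3, -273.8, 0.0]]
```

Request:
carry_out(targets=[0.0, -0.0215, 0.03, 0, 0, 0, 0.085, 0.0, -0.0215, 0.03, 0, 0, 0, 0.085, 0.0, -0.0215, 0.06, 0, 0, 0, 0.085, 0.0, -0.0215, 0.09, 0, 0, 0, 0.085, 0.0, -0.0215, 0.12, 0, 0, 0, 0.085, 0.0, -0.0215, 0.14, 0, 0, 0, 0.085, 0.0, -0.0215, 0.14, 0, 0, 0, 0.085, 0.0, -0.0215, 0.14, 0, 0, 0, 0.02, 0.0, -0.0215, 0.14, 0, 0, 0, 0.02, 0.0, -0.0215, 0.14, 0, 0, 0, 0.02], squeeze=80)

```text
time_s: 2.65
tcp_pos: [386.7, -284.3, 22.3]
eef_rot: [[-1.0, 0.008, 0.002], [0.008, 1.0, -0.002], [-0.002, -0.002, -1.0]]
wrist_force: [0.7, 0.3, 0.9]
opening: 0.596
grip_force: 0.0
```

Request:
carry_out(targets=[0, 0, 0, 0, 0, 0, 0.02, 0, 0, 0, 0, 0, 0, 0.02, 0, 0, 0, 0, 0, 0, 0.02, 0, 0, 0, 0, 0, 0, 0.02, 0, 0, 0, 0, 0, 0, 0.02])

```text
time_s: 3.07
tcp_pos: [386.6, -284.4, 22.1]
eef_rot: [[-1.0, 0.008, 0.002], [0.008, 1.0, -0.002], [-0.002, -0.002, -1.0]]
wrist_force: [-1.9, 1.3, 13.5]
opening: 0.328
grip_force: 77.9
```

```bash
python3 go.py  385 -286 150 -0.6
```

```text
t 3.07 p [ 386.6 -284.4   22.1] yaw -0.48 j [-46.1  18.7 -29.2  41.9  -0.  -45.6] F [-1.9  1.3 13.5] op 28.0 g 77.9
[0.0013, -0.0018, -0.1279] [-0.1, 0.09, 0.12]
```

Request:
carry_out(targets=[0, 0, -0.03, 0, 0, 0, 0.02, 0, 0, -0.06, 0, 0, 0, 0.02, 0, 0, -0.09, 0, 0, 0, 0.02, 0, 0, -0.12, 0, 0, 0, 0.02, 0, 0, -0.15, 0, 0, 0, 0.02, 0, 0, -0.15, 0, 0, 0, 0.02])

```text
time_s: 3.57
tcp_pos: [387.5, -285.2, 176.2]
eef_rot: [[-1.0, 0.008, 0.005], [0.008, 1.0, -0.005], [-0.005, -0.005, -1.0]]
wrist_force: [0.3, -1.0, -1.3]
opening: 0.323
grip_force: 80.6
```

```bash
python3 go.py  603 64 170 -9.8
```

```text
t 3.57 p [ 387.5 -285.2  176.2] yaw -0.48 j [-46.1  11.2 -13.1  65.3   0.  -45.6] F [ 0.3 -1.  -1.3] op 27.6 g 80.6
[-0.2126, 0.351, 0.0054] [-0.28, 0.33, 9.32]
```

Request:
carry_out(targets=[-0.213, 0.351, 0, 0, 0, 9.3, 0.02, -0.213, 0.351, 0, 0, 0, 9.3, 0.02, -0.213, 0.351, 0, 0, 0, 9.3, 0.02, -0.213, 0.351, 0, 0, 0, 9.3, 0.02, -0.213, 0.351, 0, 0, 0, 9.3, 0.02, -0.213, 0.351, 0, 0, 0, 9.3, 0.02, -0.213, 0.351, 0, 0, 0, 9.3, 0.02, -0.213, 0.351, 0, 0, 0, 9.3, 0.02, -0.213, 0.351, 0, 0, 0, 9.3, 0.02, -0.213, 0.351, 0, 0, 0, 9.3, 0.02])

```text
time_s: 4.4
tcp_pos: [602.4, 67.7, 170.6]
eef_rot: [[-0.986, 0.17, -0.0], [0.17, 0.986, -0.0], [0.0, -0.0, -1.0]]
wrist_force: [0.6, -1.5, -1.0]
opening: 0.325
grip_force: 80.5
```

Request:
carry_out(targets=[0, 0, 0.03, 0, 0, 0, 0.02, 0, 0, 0.06, 0, 0, 0, 0.02, 0, 0, 0.06, 0, 0, 0, 0.02])

```text
time_s: 4.65
tcp_pos: [599.1, 66.3, 105.6]
eef_rot: [[-0.986, 0.169, -0.008], [0.169, 0.986, 0.0], [0.008, -0.001, -1.0]]
wrist_force: [-0.8, 0.3, -2.8]
opening: 0.33
grip_force: 80.5
```

```bash
python3 go.py  603 64 90 -9.8
python3 - <<'E'
from m import *
s=snap('top'); w=snap('side'); np.save('t2.npy',s,allow_pickle=True);np.save('s2.npy',w,allow_pickle=True)
A=cv2.resize(s['pixels'][120:270,240:340],None,fx=4,fy=4,interpolation=3); B=cv2.resize(w['pixels'][150:300,320:420],None,fx=4,fy=4,interpolation=3)
cv2.imwrite('pics/c2.png',np.hstack([A,B])[:,:,::-1])
E
```

```text
t 4.65 p [599.1  66.3 105.6] yaw -9.71 j [-1.4 25.6 -2.7 62.1 -0.   8.3] F [-0.8  0.3 -2.8] op 28.2 g 80.5
[-0.0043, -0.0016, 0.0156] [-0.07, -0.43, 0.09]
```

View pics/c2.png

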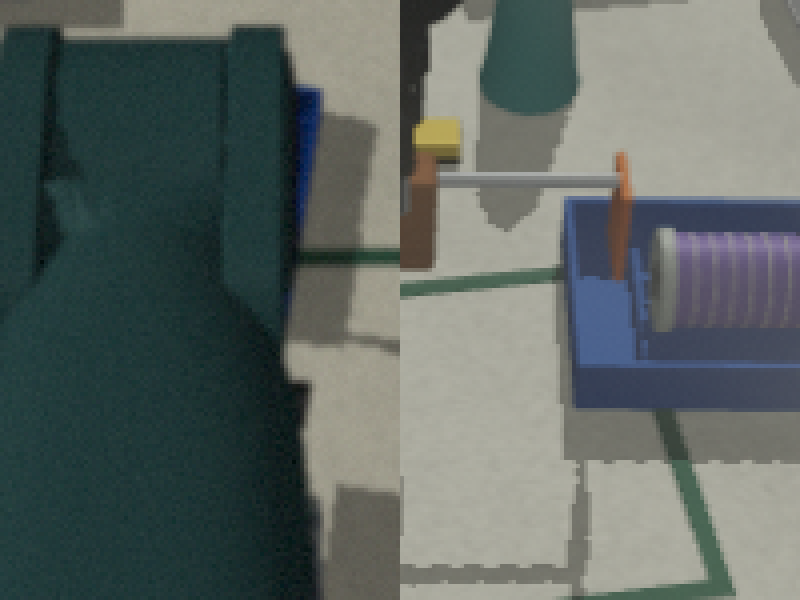

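The top view is blocked by the arm. In the side view the blade hangs with its lower corner at about (374,219), above the tray's pocket, whose near inner wall is at about (362..376,200..250).

Run:
```python
from m import *
s=np.load('s2.npy',allow_pickle=True).item()
c=lambda x,y:[(x-400+.5)/4-.5+320,(y+.5)/4-.5+150]
print(onz(s,[c(616,278),c(622,277)],83.5).round(1).tolist(), onz(s,[c(625,152),c(630,175)],139.5).round(1).tolist())
print(proj(s,[[714.7,26.2,83.5]]), c(616,278))
```

```text
[[717.3, 29.4, 83.5], [720.7, 29.6, 83.5]] [[726.5, 66.5, 139.5], [724.5, 48.0, 139.5]]
[[372.79360015 220.27406592]] [373.625, 219.125]
```

Request:
carry_out(targets=[-0.002, -0.0035, 0, 0, 0, 0, 0.02, -0.002, -0.0035, 0.02, 0, 0, 0, 0.02, -0.002, -0.0035, 0.035, 0, 0, 0, 0.02, -0.002, -0.0035, 0.05, 0, 0, 0, 0.02, -0.002, -0.0035, 0.06, 0, 0, 0, 0.02, -0.002, -0.0035, 0.07, 0, 0, 0, 0.02, -0.002, -0.0035, 0.07, 0, 0, 0, 0.02])

```text
time_s: 5.33
tcp_pos: [603.0, 61.3, 40.1]
eef_rot: [[-0.985, 0.17, -0.001], [0.17, 0.985, -0.0], [0.001, -0.0, -1.0]]
wrist_force: [-0.8, 1.0, -2.2]
opening: 0.325
grip_force: 80.6
```

```bash
python3 go.py  603 64 28 -9.8
python3 - <<'E'
from m import *
w=snap('side')
B=cv2.resize(w['pixels'][170:290,310:450],None,fx=4,fy=4,interpolation=3)
cv2.imwrite('pics/c3.png',B[:,:,::-1])
E
```

```text
t 5.33 p [603.   61.3  40.1] yaw -9.81 j [-1.9 28.3 -8.9 52.8 -0.   7.9] F [-0.8  1.  -2.2] op 27.7 g 80.6
[0.0005, 0.0026, 0.0121] [-0.01, -0.05, -0.01]
```

View pics/c3.png

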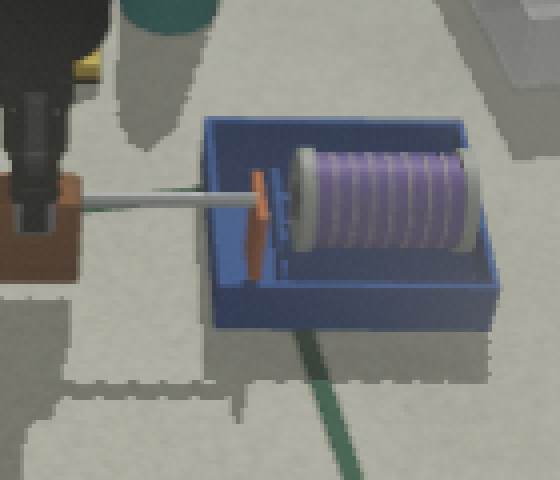

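The blade is inside the pocket at crop (257,200..280), clear of the near wall and just short of the divider (x≈278). It still needs to go lower and back a little.

Request:
carry_out(targets=[0.004, 0, 0, 0, 0, 0, 0.02, 0.005, 0, 0.005, 0, 0, 0, 0.02, 0.005, 0, 0.01, 0, 0, 0, 0.02, 0.008, 0, 0.01, 0, 0, 0, 0.02, 0.012, 0, 0.01, 0, 0, 0, 0.02, 0.016, 0, 0.01, 0, 0, 0, 0.02, 0.02, -0.003, 0.01, 0, 0, 0, 0.02, 0.024, -0.006, 0.01, 0, 0, 0, 0.02, 0.028, -0.009, 0.01, 0, 0, 0, 0.02, 0.028, -0.009, 0.01, 0, 0, 0, 0.02])

```text
time_s: 6.22
tcp_pos: [573.2, 57.2, 31.0]
eef_rot: [[-0.985, 0.17, -0.0], [0.17, 0.985, -0.0], [0.0, -0.0, -1.0]]
wrist_force: [0.7, -0.1, -2.4]
opening: 0.329
grip_force: 80.6
```

```bash
python3 go.py  446 -6 30 -9.8
python3 - <<'E'
from m import *
w=snap('side')
m=mask(w,(105,60,20),(125,255,255),(300,190,440,275)); m=cv2.morphologyEx(m,cv2.MORPH_CLOSE,np.ones((5,5)))
a=cv2.approxPolyDP(hull(m),3,True).reshape(-1,2); print(a.tolist(),onz(w,a,35)[:,:2].round(1).tolist())
E
```

```text
t 6.22 p [573.2  57.2  31. ] yaw -9.8 j [ -2.4  26.2 -14.4  49.4  -0.    7.4] F [ 0.7 -0.1 -2.4] op 28.1 g 80.6
[0.1146, -0.0839, 0.001] [-0.01, -0.02, 0.0]
[[356, 201], [419, 202], [428, 243], [413, 254], [358, 254]] [[708.0, 144.9], [856.5, 117.6], [834.0, -14.9], [791.4, -40.7], [674.6, -21.5]]
```

Request:
carry_out(targets=[0.004, -0.006, 0, 0, 0, 0, 0.02, 0.012, -0.013, 0, 0, 0, 0, 0.02, 0.021, -0.02, 0, 0, 0, 0, 0.02, 0.03, -0.026, 0, 0, 0, 0, 0.02, 0.039, -0.032, 0, 0, 0, 0, 0.02, 0.048, -0.038, 0, 0, 0, 0, 0.02, 0.057, -0.044, 0, 0, 0, 0, 0.02, 0.066, -0.05, 0, 0, 0, 0, 0.02, 0.075, -0.056, 0, 0, 0, 0, 0.02, 0.075, -0.056, 0, 0, 0, 0, 0.02])

```text
time_s: 7.1
tcp_pos: [488.4, 14.5, 30.7]
eef_rot: [[-0.985, 0.171, -0.002], [0.171, 0.985, -0.0], [0.002, -0.001, -1.0]]
wrist_force: [-0.1, -0.5, -1.5]
opening: 0.33
grip_force: 80.6
```

```bash
python3 go.py  446 -6 30 -9.8
python3 - <<'E'
from m import *
w=snap('side')
m=mask(w,(105,60,20),(125,255,255),(280,190,440,300)); m=cv2.morphologyEx(m,cv2.MORPH_CLOSE,np.ones((5,5)))
a=cv2.approxPolyDP(hull(m),3,True).reshape(-1,2); print(a.tolist(),onz(w,a,35)[:,:2].round(1).tolist())
B=cv2.resize(w['pixels'][180:320,290:450],None,fx=4,fy=4,interpolation=3)
cv2.imwrite('pics/c4.png',B[:,:,::-1])
E
```

```text
t 7.1 p [488.4  14.5  30.7] yaw -9.82 j [ -7.8  19.  -27.   44.1  -0.    2. ] F [-0.1 -0.5 -1.5] op 28.2 g 80.6
[0.0383, -0.0275, 0.0008] [-0.03, -0.09, -0.02]
[[390, 218], [396, 257], [394, 272], [324, 272], [324, 216]] [[772.5, 75.2], [752.7, -43.0], [737.1, -82.5], [594.0, -58.8], [623.5, 106.1]]
```

View pics/c4.png

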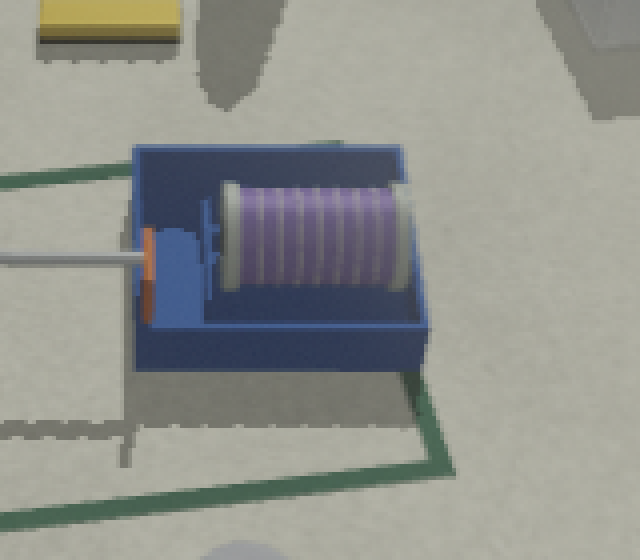

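The tray trails well: its rim corners are at crop (135,146), (402,146), (428,326) and (135,326), with the blade seated in the near −y corner. About (-61,-25) mm remains.

Request:
carry_out(targets=[0.007, -0.004, 0, 0, 0, 0, 0.02, 0.014, -0.008, 0, 0, 0, 0, 0.02, 0.021, -0.013, 0, 0, 0, 0, 0.02, 0.028, -0.018, 0, 0, 0, 0, 0.02, 0.035, -0.022, 0, 0, 0, 0, 0.02, 0.042, -0.026, 0, 0, 0, 0, 0.02, 0.049, -0.031, 0, 0, 0, 0, 0.02, 0.056, -0.035, 0, 0, 0, 0, 0.02, 0.056, -0.035, 0, 0, 0, 0, 0.02, 0.056, -0.035, 0, 0, 0, 0, 0.02])

```text
time_s: 7.98
tcp_pos: [428.9, -10.1, 30.8]
eef_rot: [[-0.985, 0.171, -0.001], [0.171, 0.985, -0.0], [0.001, -0.0, -1.0]]
wrist_force: [-0.1, -0.8, -1.3]
opening: 0.33
grip_force: 80.6
```

```bash
python3 go.py  446 -6 30 -9.8
python3 - <<'E'
from m import *
w=snap('side'); 
m=mask(w,(105,60,20),(125,255,255),(260,190,440,310)); m=cv2.morphologyEx(m,cv2.MORPH_CLOSE,np.ones((5,5)))
a=cv2.approxPolyDP(hull(m),2,True).reshape(-1,2); print(a.tolist(),onz(w,a,35)[:,:2].round(1).tolist())
m=mask(w,(105,60,20),(125,255,255),(260,190,440,310));print(onz(w,[a[:,0].min()+2,a[:,1].min()],35).round())
# bay from side view initial
h=cv2.cvtColor(S['pixels'],cv2.COLOR_RGB2HSV)
print(h[225,300],h[250,280],h[302,340])
m=mask(S,(55,50,20),(90,255,200),(265,205,410,320)); print((m>0).sum(),[np.round(q,1) for q in rect(S,m,0)])
E
```

```text
t 7.98 p [428.9 -10.1  30.8] yaw -9.83 j [-12.2  14.  -34.9  41.1  -0.   -2.4] F [-0.1 -0.8 -1.3] op 28.2 g 80.6
[-0.0162, 0.0069, 0.0008] [-0.02, -0.04, -0.03]
[[366, 227], [371, 266], [370, 284], [298, 284], [299, 227]] [[710.8, 55.4], [693.9, -58.8], [680.3, -104.9], [536.7, -81.2], [561.5, 79.9]]
[[564.  79.  35.]]
[69 62 95] [ 30  19 162] [69 63 93]
1178 [array([624.9,   2. ]), array([251.9, 251.9]), np.float64(89.1)]
```

Request:
carry_out(targets=[-0.004, 0.002, 0, 0, 0, 0, 0.02, -0.008, 0.004, 0, 0, 0, 0, 0.02, -0.008, 0.004, -0.02, 0, 0, 0, 0.02, -0.008, 0.004, -0.05, 0, 0, 0, 0.02, -0.008, 0.004, -0.08, 0, 0, 0, 0.02, -0.008, 0.004, -0.11, 0, 0, 0, 0.02, -0.008, 0.004, -0.13, 0, 0, 0, 0.02, -0.008, 0.004, -0.13, 0, 0, 0, 0.02])

```text
time_s: 8.7
tcp_pos: [440.5, -7.4, 164.3]
eef_rot: [[-0.986, 0.169, 0.005], [0.169, 0.986, -0.001], [-0.006, -0.0, -1.0]]
wrist_force: [0.7, -0.4, -1.1]
opening: 0.328
grip_force: 80.6
```

```bash
python3 go.py  407 -277 160 0 407 -277 23 0
```

```text
t 8.7 p [440.5  -7.4 164.3] yaw -9.76 j [-11.6   7.8 -19.4  62.5  -0.   -1.8] F [ 0.7 -0.4 -1.1] op 28.0 g 80.6
[-0.0126, -0.2714, 0.0045] [-0.04, 0.32, -9.76]
[-0.0119, -0.2714, 0.1415] [-0.04, 0.32, -9.76]
```

Request:
carry_out(targets=[-0.012, -0.271, 0, 0, 0, -9.8, 0.02, -0.012, -0.271, 0, 0, 0, -9.8, 0.02, -0.012, -0.271, 0, 0, 0, -9.8, 0.02, -0.012, -0.271, 0, 0, 0, -9.8, 0.02, -0.012, -0.271, 0, 0, 0, -9.8, 0.02, -0.012, -0.271, 0, 0, 0, -9.8, 0.02, -0.012, -0.271, 0, 0, 0, -9.8, 0.02, -0.012, -0.271, 0, 0, 0, -9.8, 0.02, -0.012, -0.271, 0, 0, 0, -9.8, 0.02])

```text
time_s: 9.45
tcp_pos: [403.7, -277.4, 159.6]
eef_rot: [[-1.0, 0.002, -0.001], [0.002, 1.0, 0.001], [0.001, 0.001, -1.0]]
wrist_force: [0.5, 0.5, -1.7]
opening: 0.326
grip_force: 80.5
```

```bash
python3 go.py  407 -277 23 0
```

```text
t 9.45 p [ 403.7 -277.4  159.6] yaw -0.12 j [-44.   12.9 -13.5  63.7   0.  -43.9] F [ 0.5  0.5 -1.7] op 27.8 g 80.5
[-0.0034, 0.0003, 0.1366] [0.06, -0.07, -0.12]
```

Lower gently to just above contact, then check the force.

Request:
carry_out(targets=[0, 0, 0.03, 0, 0, 0, 0.02, 0, 0, 0.06, 0, 0, 0, 0.02, 0, 0, 0.09, 0, 0, 0, 0.02, 0, 0, 0.11, 0, 0, 0, 0.02, 0, 0, 0.123, 0, 0, 0, 0.02, 0, 0, 0.129, 0, 0, 0, 0.02, 0, 0, 0.133, 0, 0, 0, 0.02, 0, 0, 0.136, 0, 0, 0, 0.02, 0, 0, 0.137, 0, 0, 0, 0.02, 0, 0, 0.137, 0, 0, 0, 0.02])

```text
time_s: 10.28
tcp_pos: [404.3, -276.4, 24.2]
eef_rot: [[-1.0, -0.001, 0.001], [-0.001, 1.0, -0.001], [-0.001, -0.001, -1.0]]
wrist_force: [-0.3, 0.2, -1.7]
opening: 0.324
grip_force: 80.6
```

Request:
carry_out(targets=[0, 0, 0.001, 0, 0, 0, 0.02, 0, 0, 0.002, 0, 0, 0, 0.02, 0, 0, 0.002, 0, 0, 0, 0.02, 0, 0, 0.003, 0, 0, 0, 0.02, 0, 0, 0.003, 0, 0, 0, 0.02])

```text
time_s: 10.7
tcp_pos: [404.3, -276.9, 22.0]
eef_rot: [[-1.0, -0.0, 0.001], [-0.0, 1.0, -0.001], [-0.001, -0.001, -1.0]]
wrist_force: [-5.1, 1.3, 20.7]
opening: 0.326
grip_force: 83.3
```

Request:
carry_out(targets=[0, 0, -0.001, 0, 0, 0, 0.02, 0, 0, -0.001, 0, 0, 0, 0.085, 0, 0, -0.001, 0, 0, 0, 0.085, 0, 0, -0.001, 0, 0, 0, 0.085, 0, 0, -0.001, 0, 0, 0, 0.085, 0, 0, -0.02, 0, 0, 0, 0.085, 0, 0, -0.05, 0, 0, 0, 0.085, 0, 0, -0.08, 0, 0, 0, 0.085, 0, 0, -0.12, 0, 0, 0, 0.085, 0, 0, -0.15, 0, 0, 0, 0.085])

```text
time_s: 11.53
tcp_pos: [403.9, -276.3, 173.4]
eef_rot: [[-1.0, -0.0, 0.001], [-0.0, 1.0, -0.001], [-0.001, -0.001, -1.0]]
wrist_force: [0.0, -0.3, -0.0]
opening: 0.995
grip_force: 0.0
```

```bash
python3 go.py  560 200 172 0
python3 - <<'E'
from m import *
s=snap('top'); w=snap('side'); np.save('t3.npy',s,allow_pickle=True); np.save('s3.npy',w,allow_pickle=True)
A=s['pixels'][115:375,130:480]; B=w['pixels'][130:430,160:480]
o=np.zeros((300,670,3),np.uint8); o[:260,:350]=A; o[:,350:]=B; cv2.imwrite('pics/c5.png',o[:,:,::-1])
m=mask(s,(105,120,30),(125,255,255),(250,160,380,285));a=cv2.approxPolyDP(hull(m),2,True).reshape(-1,2); print(a.tolist(),onz(s,a,35)[:,:2].round(1).tolist(),[np.round(q,1) for q in rect(s,m,35)])
for n,i in(('T',s),('S',w)):
  m=mask(i,(125,30,50),(165,200,255),(270,160,400,275)); print('spool',n,cv2.boundingRect(m),[np.round(q,1) for q in rect(i,m,57)])
# deck in both views
for n,i,b in(('T',s,(140,275,250,360)),('S',w,(180,140,265,212))):
  h=cv2.cvtColor(i['pixels'],cv2.COLOR_RGB2HSV); m=cv2.inRange(h,(5,60,40),(22,255,255))|cv2.inRange(h,(0,150,50),(5,255,255))|cv2.inRange(h,(172,120,50),(180,255,255))
  z=np.zeros_like(m); z[b[1]:b[3],b[0]:b[2]]=m[b[1]:b[3],b[0]:b[2]]; z=cv2.morphologyEx(z,cv2.MORPH_OPEN,np.ones((3,3)))
  a=cv2.approxPolyDP(hull(z),3,True).reshape(-1,2); print('deck',n,a.tolist(),onz(i,a,24.5)[:,:2].round(1).tolist())
E
```

```text
t 11.53 p [ 403.9 -276.3  173.4] yaw 0.02 j [-43.9  12.4 -12.   65.6   0.  -43.9] F [ 0.  -0.3 -0. ] op 85.0 g 0.0
[-0.1562, 0.4763, 0.0012] [-0.04, 0.04, 0.02]
[[295, 194], [347, 201], [339, 260], [286, 252]] [[710.2, 55.4], [688.2, -76.6], [536.3, -51.1], [559.8, 80.2]] [array([622.8,   1.7]), array([136.7, 158.1]), np.float64(80.6)]
spool T (307, 198, 25, 35) [array([648.1,  -4.2]), array([51.8, 85.6]), np.float64(80.3)]
spool S (325, 238, 40, 25) [array([643.5, -23.6]), array([68.2, 81.4]), np.float64(79.8)]
deck T [[161, 282], [238, 296], [232, 339], [212, 353], [149, 341]] [[493.0, 395.0], [453.9, 201.0], [348.8, 215.5], [315.9, 264.3], [347.2, 420.7]]
deck S [[257, 149], [249, 207], [242, 207], [248, 150]] [[491.4, 409.1], [454.2, 176.8], [437.6, 179.6], [466.6, 408.7]]
```

View pics/c5.png

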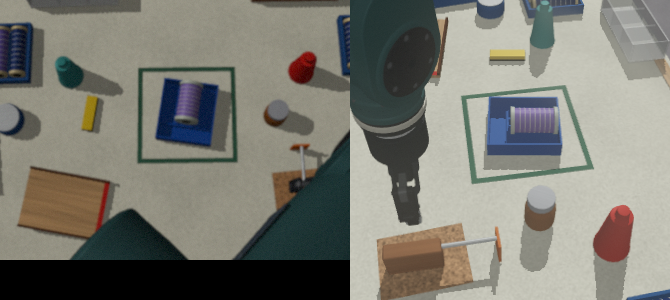

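The tray with the spool stands inside the tape, in the top view at (187,112) of the crop. The hook stands on the mat, released, and the jar and cones are in place. Next is the chock.

Request:
carry_out(targets=[-0.156, 0.41, 0, 0, 0, 9, 0.085, -0.156, 0.41, 0, 0, 0, 9, 0.085, -0.156, 0.41, 0, 0, 0, 9, 0.085, -0.156, 0.41, 0, 0, 0, 9, 0.085, -0.156, 0.41, 0, 0, 0, 9, 0.085, -0.156, 0.41, 0, 0, 0, 9, 0.085, -0.156, 0.41, 0, 0, 0, 9, 0.085, -0.156, 0.41, 0, 0, 0, 9, 0.085, -0.156, 0.41, 0, 0, 0, 9, 0.085, -0.156, 0.41, 0, 0, 0, 9, 0.085])

```text
time_s: 12.47
tcp_pos: [550.4, 111.0, 170.1]
eef_rot: [[-0.988, 0.156, -0.001], [0.156, 0.988, -0.0], [0.001, -0.0, -1.0]]
wrist_force: [1.2, -1.1, 1.2]
opening: 0.993
grip_force: 0.0
```

```bash
python3 go.py  631 251 130 -9.1
python3 - <<'E'
from m import *
s=snap('wrist'); 
m=mask(s,(20,120,60),(35,255,255),(0,0,640,480)); print((m>0).sum(),cv2.boundingRect(m),[np.round(q,1) for q in rect(s,m,16)])
a=cv2.approxPolyDP(hull(m),3,True).reshape(-1,2); print(a.tolist(),onz(s,a,16)[:,:2].round(1).tolist())
# deck from initial top: red + brown corners
h=cv2.cvtColor(T['pixels'],cv2.COLOR_RGB2HSV)
r=mask(T,(0,150,50),(6,255,255),(220,285,250,362)); a=cv2.approxPolyDP(hull(r),1.5,True).reshape(-1,2); print('red',a.tolist(),onz(T,a,12.5)[:,:2].round(1).tolist())
b=mask(T,(8,50,50),(20,200,255),(140,275,245,362)); a=cv2.approxPolyDP(hull(b),2,True).reshape(-1,2); print('br',a.tolist(),'z36',onz(T,a,36.5)[:,:2].round(1).tolist(),'z12',onz(T,a,13)[:,:2].round(1).tolist())
b=mask(S,(8,50,50),(20,200,255),(180,140,265,212)); a=cv2.approxPolyDP(hull(b),2,True).reshape(-1,2); print('brS',a.tolist(),'z36',onz(S,a,36.5)[:,:2].round(1).tolist(),'z12',onz(S,a,13)[:,:2].round(1).tolist())
cv2.imwrite('pics/w2.png',s['pixels'][:,:,::-1])
A=cv2.resize(T['pixels'][275:360,140:250],None,fx=3.6,fy=3.6,interpolation=3);B=cv2.resize(S['pixels'][140:215,180:270],None,fx=4,fy=4,interpolation=3)
o=np.zeros((310,770,3),np.uint8); o[:306,:396]=A; o[:300,400:760]=B; cv2.imwrite('pics/c6.png',o[:,:,::-1])
E
```

```text
t 12.47 p [550.4 111.  170.1] yaw -8.97 j [ 3.1 19.5 -2.3 68.3 -0.  12.1] F [ 1.2 -1.1  1.2] op 84.8 g 0.0
[-0.0578, 0.1508, 0.04] [-0.01, -0.04, 0.13]
3018 (454, 226, 45, 92) [array([629.1, 248.3]), array([31.1, 91.2]), np.float64(80.7)]
[[492, 226], [498, 234], [484, 316], [459, 317], [454, 305], [465, 227]] [[585.5, 264.5], [593.9, 269.8], [675.5, 256.1], [672.6, 232.0], [658.8, 227.7], [582.7, 240.5]]
red [[237, 297], [238, 304], [228, 353], [224, 353], [234, 301]] [[452.9, 205.2], [435.4, 202.6], [315.5, 227.1], [315.7, 236.9], [443.1, 212.7]]
br [[240, 298], [228, 355], [147, 340], [161, 282], [236, 295]] z36 [[447.4, 194.4], [310.2, 223.3], [349.1, 422.2], [491.1, 391.6], [455.0, 204.3]] z12 [[450.2, 197.6], [310.6, 227.0], [350.3, 429.3], [494.7, 398.2], [457.9, 207.6]]
brS [[257, 147], [249, 207], [190, 206], [189, 199], [203, 147]] z36 [[491.8, 401.3], [454.5, 163.5], [315.8, 190.5], [312.9, 216.3], [345.9, 427.3]] z12 [[492.4, 434.9], [453.9, 189.6], [310.9, 217.4], [307.9, 244.1], [341.9, 461.6]]
```

View pics/c6.png

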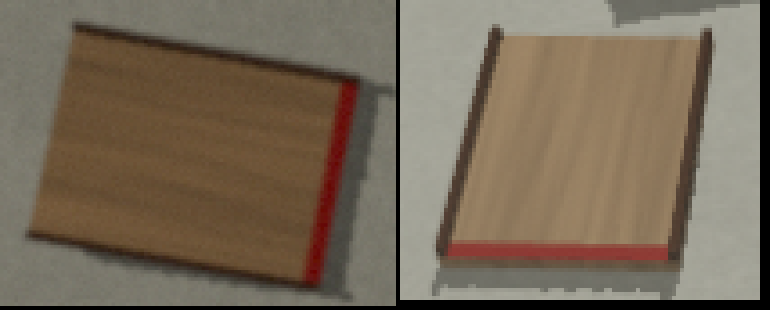

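Run:
```python
from m import *
t=lambda x,y:[(x+.5)/3.6-.5+140,(y+.5)/3.6-.5+275]
c=lambda x,y:[(x-400+.5)/4-.5+180,(y+.5)/4-.5+140]
# order far-high, far-low, near-low, near-high
print('T lip corners');L=np.r_[onz(T,[t(75,26)],44.5),onz(T,[t(359,79),t(318,286)],20.5),onz(T,[t(29,236)],44.5)];print(L.round(1).tolist(),L.mean(0))
print('S face inner');F=np.r_[onz(S,[c(700,38)],36.5),onz(S,[c(668,260),c(447,257)],12.5),onz(S,[c(502,38)],36.5)];print(F.round(1).tolist(),F.mean(0))
for M in(L,F): print(np.degrees(np.arctan2(M[0,1]-M[3,1],M[0,0]-M[3,0])),np.degrees(np.arctan2(M[1,1]-M[2,1],M[1,0]-M[2,0])),np.linalg.norm(np.diff(M[[0,1,2,3,0]],axis=0),axis=1))
```

```text
T lip corners
[[490.3, 390.7, 44.5], [452.8, 198.2, 20.5], [312.7, 225.9, 20.5], [348.2, 418.0, 44.5]] [401.01175686 308.20185641  32.5       ]
S face inner
[[484.7, 392.6, 36.5], [448.7, 199.7, 12.5], [314.0, 225.3, 12.5], [351.7, 416.2, 36.5]] [399.79853073 308.47142479  24.5       ]
-10.8772676780013 -11.170394922280094 [197.60156509 142.85932933 196.88032436 144.66356421]
-10.066522432479955 -10.756406998932757 [197.67895914 137.1095254  196.06867688 135.04962178]
```

```bash
python3 go.py  630 250 100 -9.2
```

```text
t 12.52 p [552.2 116.6 169.7] yaw -8.78 j [ 3.6 19.7 -2.  68.3  0.1 12.4] F [-6.3  4.8 -2.6] op 85.0 g 0.0
[-0.0566, 0.1436, 0.0699] [0.12, -0.03, 0.42]
```

Request:
carry_out(targets=[-0.057, 0.15, 0, 0, 0, 0, 0.085, -0.057, 0.15, 0, 0, 0, 0, 0.085, -0.057, 0.15, 0, 0, 0, 0, 0.085, -0.057, 0.15, 0, 0, 0, 0, 0.085, -0.057, 0.15, 0.04, 0, 0, 0, 0.07, -0.057, 0.15, 0.07, 0, 0, 0, 0.07, -0.057, 0.15, 0.1, 0, 0, 0, 0.07, -0.057, 0.15, 0.13, 0, 0, 0, 0.07, -0.057, 0.15, 0.14, 0, 0, 0, 0.07, -0.057, 0.15, 0.14, 0, 0, 0, 0.07])

```text
time_s: 13.35
tcp_pos: [628.2, 247.5, 27.9]
eef_rot: [[-0.988, 0.156, -0.005], [0.156, 0.988, -0.001], [0.005, -0.002, -1.0]]
wrist_force: [-1.0, 0.7, -0.1]
opening: 0.821
grip_force: 0.0
```

```bash
python3 go.py  630 250 4 -9.2
```

```text
t 13.35 p [628.2 247.5  27.9] yaw -8.99 j [14.6 35.2  2.1 57.2 -0.  23.6] F [-1.   0.7 -0.1] op 70.1 g 0.0
[-0.0015, 0.0028, 0.0239] [-0.12, -0.27, 0.22]
```

Request:
carry_out(targets=[-0.001, 0.002, 0.012, 0, 0, 0, 0.07, -0.001, 0.002, 0.022, 0, 0, 0, 0.07, -0.001, 0.002, 0.026, 0, 0, 0, 0.07, -0.001, 0.002, 0.026, 0, 0, 0, 0.06, -0.001, 0.002, 0.026, 0, 0, 0, 0.02, -0.001, 0.002, 0.026, 0, 0, 0, 0.02, -0.001, 0.002, 0.026, 0, 0, 0, 0.02, -0.001, 0.002, 0.026, 0, 0, 0, 0.02, -0.001, 0.002, 0.026, 0, 0, 0, 0.02, -0.001, 0.002, 0.026, 0, 0, 0, 0.02], squeeze=50)

```text
time_s: 14.18
tcp_pos: [631.4, 249.9, 5.0]
eef_rot: [[-0.988, 0.156, 0.0], [0.156, 0.988, 0.0], [-0.0, 0.0, -1.0]]
wrist_force: [0.1, -0.1, 0.7]
opening: 0.233
grip_force: 0.0
```

Run:
```python
from m import *
s=snap('wrist'); w=snap('side')
A=cv2.resize(s['pixels'],(400,300)); B=cv2.resize(w['pixels'][140:215,280:380],None,fx=4,fy=4,interpolation=3)
cv2.imwrite('pics/c7.png',np.hstack([A,B])[:,:,::-1])
m=mask(w,(20,120,60),(35,255,255),(290,160,360,210)); print([np.round(q,1) for q in rect(w,m,16)])
```

```text
[array([629.4, 245. ]), array([31.7, 84.2]), np.float64(80.7)]
```

View pics/c7.png

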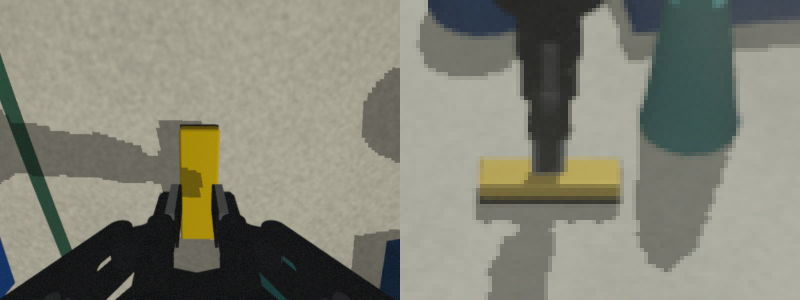

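The view shows the finger tips above the chock's top, so they were too high (the open tips sit farther back). I open, go about 9 mm lower and close again.

Request:
carry_out(targets=[0, 0, -0.005, 0, 0, 0, 0.06, 0, 0, -0.005, 0, 0, 0, 0.06, 0, 0, -0.005, 0, 0, 0, 0.06, 0, 0, 0.003, 0, 0, 0, 0.06, 0, 0, 0.009, 0, 0, 0, 0.06, 0, 0, 0.009, 0, 0, 0, 0.02, 0, 0, 0.009, 0, 0, 0, 0.02, 0, 0, 0.009, 0, 0, 0, 0.02, 0, 0, 0.009, 0, 0, 0, 0.02, 0, 0, 0.009, 0, 0, 0, 0.02])

```text
time_s: 15.12
tcp_pos: [631.5, 249.9, -4.0]
eef_rot: [[-0.988, 0.156, 0.0], [0.156, 0.988, 0.0], [-0.0, 0.0, -1.0]]
wrist_force: [0.3, -0.2, -0.9]
opening: 0.238
grip_force: 0.0
```

Request:
carry_out(targets=[0, 0, 0, 0, 0, 0, 0.02, 0, 0, 0, 0, 0, 0, 0.02])

```text
time_s: 15.28
tcp_pos: [631.4, 249.9, -4.0]
eef_rot: [[-0.988, 0.156, 0.0], [0.156, 0.988, 0.0], [-0.0, 0.0, -1.0]]
wrist_force: [0.9, -0.5, 0.3]
opening: 0.231
grip_force: 0.0
```

Request:
carry_out(targets=[0, 0, 0.001, 0, 0, 0, 0.02, 0, 0, 0.002, 0, 0, 0, 0.02, 0, 0, 0.002, 0, 0, 0, 0.02])

```text
time_s: 15.53
tcp_pos: [631.2, 249.9, -6.4]
eef_rot: [[-0.988, 0.156, -0.0], [0.156, 0.988, -0.0], [0.0, -0.0, -1.0]]
wrist_force: [0.4, 0.1, 0.2]
opening: 0.239
grip_force: 0.0
```

```bash
python3 go.py 630 250 4 -9.2
python3 - <<'E'
from m import *
s=snap('wrist'); w=snap('side')
for n,i,b in(('W',s,(0,0,640,480)),('S',w,(290,160,360,210))):
  m=mask(i,(20,100,50),(35,255,255),b); print(n,cv2.boundingRect(m),(m>0).sum(),cv2.approxPolyDP(max(cv2.findContours(m,0,1)[0],key=cv2.contourArea),1.5,True).reshape(-1,2).tolist())
g=cv2.cvtColor(w['pixels'],cv2.COLOR_RGB2GRAY); print(g[165:196:2,296:342:2])
E
```

```text
t 15.53 p [631.2 249.9  -6.4] yaw -8.98 j [14.7 36.9 -0.3 52.8  0.  23.7] F [0.4 0.1 0.2] op 20.4 g 0.0
[0.0013, -0.0001, -0.0104] [-0.0, -0.01, 0.22]
W (285, 208, 70, 191) 11225 [[289, 208], [285, 215], [286, 293], [290, 295], [291, 338], [287, 375], [288, 395], [291, 398], [345, 398], [337, 330], [338, 296], [340, 294], [351, 294], [354, 217], [349, 208]]
S (300, 180, 35, 9) 250 [[300, 180], [300, 188], [333, 188], [334, 186], [333, 180], [322, 180], [320, 187], [313, 187], [311, 185], [312, 180]]
[[173 171 173 173 171 172 172 100  49  47  60  57  48  46 137 173 174 174
  172 171 173 170 148]
 [172 171 170 171 170 170 170  99  52  52  71  69  49  50 147 171 171 173
  173 174 172 170  94]
 [172 173 172 171 170 171 173 171  90  51  59  60  49 106 173 175 172 172
  172 172 173 172  70]
 [171 171 173 170 173 173 173 174  97  50  56  56  48 120 171 173 173 174
  174 174 173 172  81]
 [171 171 168 170 171 173 174 171  50  49  50  48  48 116 174 173 171 172
  172 171 171 171 100]
 [172 172 172 173 172 171 172 172  63  52  54  54  52 102 172 172 171 173
  171 171 172 172 115]
 [172 173 172
[... 257 characters left out ...]
166 165 172 171 115]
 [172 170 153 161 161 161 161 161 102  65  54  54  91 164 165 165 165 165
  165 160 169 169 117]
 [172 170 158 162 163 163 163 154 102  65  52  55  89 167 168 168 167 168
  168 165 169 160 115]
 [171 160 105 105 105 105 105 105 104 101 100 100 102 104 103 104 105 104
  104 116 169 157 117]
 [171 161  70  75  74  74  74  75  75  75  74  75  75  75  75  76  75  76
   76  95 170 157 117]
 [169 161 112 111 114 114 113 114 114 114 114 112 112 111 112 113 114 111
  112 132 169 157 119]
 [170 162 116 117 119 119 117 118 119 118 120 118 116 118 117 116 116 115
  117 138 169 158 119]
 [171 169 156 135 168 167 117 117 117 117 118 117 168 118 166 169 158 139
  166 169 169 169 117]]
```

Run:
```python
from m import *
for y in (236,240,230,226):
  print(y,[(z,proj(S,[[631,y,z]]).round(1).tolist()[0]) for z in(0,8,16,24,32)])
```

```text
236 [(0, [317.7, 191.0]), (8, [317.8, 188.6]), (16, [317.8, 186.1]), (24, [317.8, 183.7]), (32, [317.8, 181.2])]
240 [(0, [317.5, 190.0]), (8, [317.5, 187.6]), (16, [317.5, 185.1]), (24, [317.5, 182.7]), (32, [317.5, 180.2])]
230 [(0, [318.1, 192.5]), (8, [318.1, 190.1]), (16, [318.2, 187.7]), (24, [318.2, 185.2]), (32, [318.2, 182.7])]
226 [(0, [318.4, 193.5]), (8, [318.4, 191.1]), (16, [318.4, 188.7]), (24, [318.5, 186.2]), (32, [318.5, 183.7])]
```

Request:
carry_out(targets=[0, 0, 0.002, 0, 0, 0, 0.02, 0, 0, 0.003, 0, 0, 0, 0.02, 0, 0, 0.004, 0, 0, 0, 0.02, 0, 0, 0.004, 0, 0, 0, 0.02])

```text
time_s: 15.97
tcp_pos: [631.7, 250.0, -7.1]
eef_rot: [[-0.988, 0.156, 0.002], [0.156, 0.988, 0.001], [-0.002, 0.001, -1.0]]
wrist_force: [-12.6, -3.9, 37.4]
opening: 0.233
grip_force: 19.1
```

Request:
carry_out(targets=[0, 0, -0.01, 0, 0, 0, 0.02, 0, 0, -0.01, 0, 0, 0, 0.055, 0, 0, -0.01, 0, 0, 0, 0.055, 0, 0, -0.01, 0, 0, 0, 0.055, 0, 0, -0.004, 0, 0, 0, 0.055, 0, 0, 0, 0, 0, 0, 0.055, 0, 0, 0.003, 0, 0, 0, 0.055, 0, 0, 0.005, 0, 0, 0, 0.055, 0, 0, 0.006, 0, 0, 0, 0.055, 0, 0, 0.006, 0, 0, 0, 0.055])

```text
time_s: 16.8
tcp_pos: [631.2, 249.8, -16.6]
eef_rot: [[-0.988, 0.156, -0.001], [0.156, 0.988, -0.0], [0.0, -0.0, -1.0]]
wrist_force: [-0.6, -0.1, -0.0]
opening: 0.642
grip_force: 0.0
```

No table contact at TCP −16.6, so I close.

Request:
carry_out(targets=[0, 0, 0, 0, 0, 0, 0.02, 0, 0, 0, 0, 0, 0, 0.02, 0, 0, 0, 0, 0, 0, 0.02, 0, 0, 0, 0, 0, 0, 0.02, 0, 0, 0, 0, 0, 0, 0.02, 0, 0, 0, 0, 0, 0, 0.02, 0, 0, 0, 0, 0, 0, 0.02])

```text
time_s: 17.38
tcp_pos: [631.6, 250.0, -15.7]
eef_rot: [[-0.988, 0.156, 0.001], [0.156, 0.988, 0.0], [-0.001, 0.0, -1.0]]
wrist_force: [-1.0, 0.7, 6.1]
opening: 0.306
grip_force: 50.0
```

```bash
cat > go2.py <<'E'
# goals: deck-frame TCP target (x,y,z mm in deck frame), tool aligned with deck
import sys,numpy as np
from workcell import manip
from scipy.spatial.transform import Rotation as Ro
a=list(map(float,sys.argv[1:])); st=manip.read_state(); R=np.array(st['eef_rot']); p=np.array(st['tcp_pos'])
D=Ro.from_euler('ZX',[-10.7,np.degrees(.12)],degrees=True).as_matrix(); o=np.array([400.5,308.3,24.5])
print('t',round(st['time_s'],2),'p',p.round(1),'deck',(D.T@(p-o)).round(1),'F',np.round(st['wrist_force'],1),'op',round(st['opening']*85.4,1),'g',round(st['grip_force'],1),'j',np.round(st['joint_positions'],0))
G=D@np.diag([-1,1,-1.])
for i in range(0,len(a),3):
    X=o+D@np.array(a[i:i+3]); print(X.round(1),((R.T@(X-p))/1000).round(4).tolist(), np.degrees(Ro.from_matrix(R.T@G).as_rotvec()).round(2).tolist())
E
python3 go2.py 2 -72 100
```

```text
t 17.38 p [631.6 250.  -15.7] deck [237.9 -19.1 -38.2] F [-1.   0.7  6.1] op 26.2 g 50.0 j [15. 37. -1. 52. -0. 24.]
[387.  225.9 115.2] [0.2378, -0.0619, -0.1311] [-6.86, -0.07, 1.72]
```

Request:
carry_out(targets=[0, 0, -0.02, 0, 0, 0, 0.02, 0, 0, -0.05, 0, 0, 0, 0.02, 0, 0, -0.09, 0, 0, 0, 0.02, 0, 0, -0.12, 0, 0, 0, 0.02, 0, 0, -0.14, 0, 0, 0, 0.02, 0, 0, -0.14, 0, 0, 0, 0.02])

```text
time_s: 17.88
tcp_pos: [633.1, 250.4, 128.4]
eef_rot: [[-0.988, 0.156, 0.006], [0.156, 0.988, 0.002], [-0.006, 0.003, -1.0]]
wrist_force: [0.4, -0.3, -1.0]
opening: 0.31
grip_force: 49.6
```

```bash
python3 go2.py 2 -72 80
```

```text
t 17.88 p [633.1 250.4 128.4] deck [239.3  -1.2 104.8] F [ 0.4 -0.3 -1. ] op 26.5 g 49.6 j [15. 32. 12. 70.  0. 24.]
[387.4 228.3  95.3] [0.2394, -0.0602, 0.0316] [-6.73, 0.22, 1.74]
```

Request:
carry_out(targets=[0.239, -0.06, 0.02, -6.8, 0, 1.7, 0.02, 0.239, -0.06, 0.02, -6.8, 0, 1.7, 0.02, 0.239, -0.06, 0.02, -6.8, 0, 1.7, 0.02, 0.239, -0.06, 0.02, -6.8, 0, 1.7, 0.02, 0.239, -0.06, 0.02, -6.8, 0, 1.7, 0.02, 0.239, -0.06, 0.02, -6.8, 0, 1.7, 0.02, 0.239, -0.06, 0.02, -6.8, 0, 1.7, 0.02, 0.239, -0.06, 0.02, -6.8, 0, 1.7, 0.02, 0.239, -0.06, 0.02, -6.8, 0, 1.7, 0.02])

```text
time_s: 18.63
tcp_pos: [385.8, 227.9, 103.7]
eef_rot: [[-0.983, 0.184, 0.021], [0.185, 0.976, 0.117], [0.001, 0.118, -0.993]]
wrist_force: [1.3, 0.9, -0.8]
opening: 0.31
grip_force: 49.7
```

```bash
python3 go2.py 2 -72 -10 2 -72 -15
```

```text
t 18.63 p [385.8 227.9 103.7] deck [  0.5 -71.6  88.5] F [ 1.3  0.9 -0.8] op 26.5 g 49.7 j [ 16.   9. -29.  49.   6.  27.]
[389.4 238.9   6. ] [-0.0017, -0.0003, 0.0985] [-0.07, -0.08, 0.03]
[389.5 239.5   1. ] [-0.0017, -0.0003, 0.1035] [-0.07, -0.08, 0.03]
```

Request:
carry_out(targets=[-0.001, 0, 0.03, 0, 0, 0, 0.02, -0.001, 0, 0.06, 0, 0, 0, 0.02, -0.001, 0, 0.08, 0, 0, 0, 0.02, -0.001, 0, 0.09, 0, 0, 0, 0.02, -0.001, 0, 0.095, 0, 0, 0, 0.02, -0.001, 0, 0.098, 0, 0, 0, 0.02, -0.001, 0, 0.1, 0, 0, 0, 0.02, -0.001, 0, 0.101, 0, 0, 0, 0.02, -0.001, 0, 0.101, 0, 0, 0, 0.02])

```text
time_s: 19.38
tcp_pos: [389.5, 239.6, 3.9]
eef_rot: [[-0.983, 0.184, 0.021], [0.185, 0.976, 0.117], [0.001, 0.119, -0.993]]
wrist_force: [-0.1, -0.1, -1.1]
opening: 0.309
grip_force: 49.7
```

```bash
python3 go2.py
```

```text
t 19.38 p [389.5 239.6   3.9] deck [  1.9 -71.5 -12.1] F [-0.1 -0.1 -1.1] op 26.4 g 49.7 j [ 17.  16. -38.  33.   6.  28.]
```

Request:
carry_out(targets=[0, 0, 0.001, 0, 0, 0, 0.02, 0, 0, 0.002, 0, 0, 0, 0.02, 0, 0, 0.003, 0, 0, 0, 0.02, 0, 0, 0.004, 0, 0, 0, 0.02, 0, 0, 0.004, 0, 0, 0, 0.02])

```text
time_s: 19.8
tcp_pos: [389.2, 240.0, 0.1]
eef_rot: [[-0.983, 0.184, 0.021], [0.185, 0.976, 0.117], [0.001, 0.119, -0.993]]
wrist_force: [-3.6, -1.5, 12.1]
opening: 0.304
grip_force: 51.2
```

Request:
carry_out(targets=[0, 0, 0, 0, 0, 0, 0.045, 0, 0, 0, 0, 0, 0, 0.06, 0, 0, 0, 0, 0, 0, 0.06, 0, 0, 0, 0, 0, 0, 0.06, 0, 0, -0.015, 0, 0, 0, 0.06, 0, 0, -0.04, 0, 0, 0, 0.06, 0, 0, -0.08, 0, 0, 0, 0.085, 0, 0, -0.12, 0, 0, 0, 0.085, 0, 0, -0.15, 0, 0, 0, 0.085, 0, 0, -0.15, 0, 0, 0, 0.085])

```text
time_s: 20.63
tcp_pos: [388.3, 222.8, 153.7]
eef_rot: [[-0.983, 0.183, 0.028], [0.185, 0.975, 0.119], [-0.005, 0.122, -0.993]]
wrist_force: [1.2, 0.2, 0.2]
opening: 0.992
grip_force: 0.0
```

```bash
python3 go.py 644 -3 150 -9.6
python3 - <<'E'
from m import *
o=np.array([400.5,308.3,24.5])
from scipy.spatial.transform import Rotation as Ro
D=Ro.from_euler('ZX',[-10.7,np.degrees(.12)],degrees=True).as_matrix()
def ondeck(s,uv,z):
    c,d=ray(s,uv); P=o+D[:,2]*z; t=((P-c)@D[:,2])/(d@D[:,2]); return ((c+d*t[:,None])-o)@D
for n,b in(('side',(180,140,270,215)),('wrist',(0,0,640,480)),('top',(140,275,250,360))):
  s=snap(n)
  try:
    m=mask(s,(20,130,60),(35,255,255),b); p=ondeck(s,hull(m).reshape(-1,2),16)
    print(n,(m>0).sum(),[np.round(q,1) for q in cv2.minAreaRect(p[:,:2].astype(np.float32))])
  except Exception as e: print(n,e)
E
```

```text
t 20.63 p [388.3 222.8 153.7] yaw -10.69 j [ 15.    6.  -23.7  57.    6.2  25.9] F [1.2 0.2 0.2] op 84.7 g 0.0
[-0.2931, -0.1738, -0.016] [6.99, 0.36, -1.07]
side 350 [array([  3. , -77.6]), array([88.9, 29.7]), np.float64(0.8)]
wrist 3980 [array([  0.4, -72.1]), array([28.1, 90.8]), np.float64(89.8)]
top attempt to get argmax of an empty sequence
```

Request:
carry_out(targets=[-0.293, -0.174, -0.016, 6.9, 0, -1.0, 0.085, -0.293, -0.174, -0.016, 6.9, 0, -1.0, 0.085, -0.293, -0.174, -0.016, 6.9, 0, -1.0, 0.085, -0.293, -0.174, -0.016, 6.9, 0, -1.0, 0.085, -0.293, -0.174, -0.016, 6.9, 0, -1.0, 0.085, -0.293, -0.174, -0.016, 6.9, 0, -1.0, 0.085, -0.293, -0.174, -0.016, 6.9, 0, -1.0, 0.085, -0.293, -0.174, -0.016, 6.9, 0, -1.0, 0.085, -0.293, -0.174, -0.016, 6.9, 0, -1.0, 0.085, -0.293, -0.174, -0.016, 6.9, 0, -1.0, 0.085])

```text
time_s: 21.62
tcp_pos: [642.4, -5.3, 140.3]
eef_rot: [[-0.985, 0.17, -0.004], [0.17, 0.985, -0.001], [0.004, -0.002, -1.0]]
wrist_force: [-1.1, -0.1, 1.0]
opening: 0.997
grip_force: 0.0
```

```bash
python3 - <<'E'
from m import *
s=snap('wrist')
m=mask(s,(125,30,50),(165,200,255),(80,100,560,480)); print(cv2.boundingRect(m),[np.round(q,1) for q in rect(s,m,50)])
h=cv2.cvtColor(s['pixels'],cv2.COLOR_RGB2HSV); r=[]
for y in range(cv2.boundingRect(m)[1]+3,cv2.boundingRect(m)[1]+cv2.boundingRect(m)[3]-3,10):
  x=np.where(m[y]>0)[0]; r.append((y,x.min(),x.max()))
print(r)
# side silhouettes of cylinder r27 at axis z 34: tangent rays -> axis y at x
for y,a,b in r[::2]:
  P=onz(s,[[a,y],[b,y]],38); print(P.mean(0).round(1),np.linalg.norm(P[0]-P[1]).round(1))
E
python3 go.py 644 -3 150 -9.6 644 -3 3 -9.6
```

```text
(283, 255, 70, 34) [array([669.3,  -8.3]), array([50.6, 26.2]), np.float64(80.2)]
[(258, np.int64(284), np.int64(352)), (268, np.int64(287), np.int64(352)), (278, np.int64(285), np.int64(351))]
[663.2  -7.   38. ] 51.6
[679.5  -9.8  38. ] 51.0
t 21.67 p [641.1  -3.8 140.9] yaw -9.75 j [-7.6 28.1  7.4 69.5 -0.1  2.2] F [-0.4  0.8 -0.1] op 84.8 g 0.0
[-0.0027, 0.0013, -0.0091] [-0.1, -0.24, -0.15]
[-0.0033, 0.0015, 0.1379] [-0.1, -0.24, -0.15]
```

Request:
carry_out(targets=[-0.002, 0, 0.03, 0, 0, 0, 0.085, -0.002, 0, 0.06, 0, 0, 0, 0.085, -0.002, 0, 0.09, 0, 0, 0, 0.085, -0.002, 0, 0.115, 0, 0, 0, 0.085, -0.002, 0, 0.13, 0, 0, 0, 0.085, -0.002, 0, 0.138, 0, 0, 0, 0.085, -0.002, 0, 0.138, 0, 0, 0, 0.085, -0.002, 0, 0.138, 0, 0, 0, 0.085], squeeze=40)

```text
time_s: 22.33
tcp_pos: [643.0, -3.2, 5.8]
eef_rot: [[-0.986, 0.167, -0.001], [0.167, 0.986, -0.002], [0.001, -0.002, -1.0]]
wrist_force: [0.1, -1.0, 0.7]
opening: 0.998
grip_force: 0.0
```

Request:
carry_out(targets=[0, 0, 0, 0, 0, 0, 0.045, 0, 0, 0, 0, 0, 0, 0.045, 0, 0, 0, 0, 0, 0, 0.045, 0, 0, 0, 0, 0, 0, 0.045, 0, 0, 0, 0, 0, 0, 0.045, 0, 0, 0, 0, 0, 0, 0.045])

```text
time_s: 22.83
tcp_pos: [644.0, -4.3, 6.7]
eef_rot: [[-0.986, 0.168, 0.001], [0.168, 0.986, -0.002], [-0.001, -0.002, -1.0]]
wrist_force: [-2.9, -0.6, 10.1]
opening: 0.612
grip_force: 40.1
```

Request:
carry_out(targets=[0, 0, -0.015, 0, 0, 0, 0.045, 0, 0, -0.035, 0, 0, 0, 0.045, 0, 0, -0.06, 0, 0, 0, 0.045, 0, 0, -0.09, 0, 0, 0, 0.045, 0, 0, -0.12, 0, 0, 0, 0.045, 0, 0, -0.12, 0, 0, 0, 0.045])

```text
time_s: 23.33
tcp_pos: [645.9, -4.1, 131.4]
eef_rot: [[-0.986, 0.168, 0.007], [0.168, 0.986, -0.003], [-0.007, -0.001, -1.0]]
wrist_force: [1.7, 0.9, -0.5]
opening: 0.614
grip_force: 42.9
```

```bash
python3 go2.py 2 -28 90
python3 - <<'E'
from m import *
w=snap('side')
m=mask(w,(105,60,20),(125,255,255),(260,190,440,310)); m=cv2.morphologyEx(m,cv2.MORPH_CLOSE,np.ones((5,5)))
a=cv2.approxPolyDP(hull(m),2,True).reshape(-1,2); print(a.tolist())
E
```

```text
t 23.33 p [645.9  -4.1 131.4] deck [ 299.1 -246.7  137.5] F [ 1.7  0.9 -0.5] op 52.4 g 42.9 j [-8. 28.  6. 67. -0.  2.]
[395.3 270.  110.5] [0.2932, 0.2281, 0.0185] [-6.95, 0.36, 1.04]
[[366, 227], [371, 266], [370, 284], [298, 284], [299, 227]]
```

Request:
carry_out(targets=[0.293, 0.228, 0.01, -6.9, 0, 1.0, 0.045, 0.293, 0.228, 0.01, -6.9, 0, 1.0, 0.045, 0.293, 0.228, 0.01, -6.9, 0, 1.0, 0.045, 0.293, 0.228, 0.01, -6.9, 0, 1.0, 0.045, 0.293, 0.228, 0.01, -6.9, 0, 1.0, 0.045, 0.293, 0.228, 0.01, -6.9, 0, 1.0, 0.045, 0.293, 0.228, 0.01, -6.9, 0, 1.0, 0.045, 0.293, 0.228, 0.01, -6.9, 0, 1.0, 0.045, 0.293, 0.228, 0.01, -6.9, 0, 1.0, 0.045, 0.293, 0.228, 0.01, -6.9, 0, 1.0, 0.045])

```text
time_s: 24.22
tcp_pos: [387.7, 273.2, 114.3]
eef_rot: [[-0.984, 0.18, 0.017], [0.181, 0.977, 0.117], [0.005, 0.118, -0.993]]
wrist_force: [1.1, -0.1, -0.9]
opening: 0.61
grip_force: 42.9
```

```bash
python3 go2.py 1 -28 20 1 -28 5
```

```text
t 24.22 p [387.7 273.2 114.3] deck [ -6.1 -25.9  93.6] F [ 1.1 -0.1 -0.9] op 52.1 g 42.9 j [ 21.  10. -25.  51.   6.  32.]
[395.9 278.4  41. ] [-0.0075, -0.0021, 0.0735] [-0.09, -0.29, 0.25]
[396.2 280.2  26.1] [-0.0075, -0.002, 0.0885] [-0.09, -0.29, 0.25]
```

Request:
carry_out(targets=[-0.006, -0.002, 0.03, 0, 0, 0.2, 0.045, -0.006, -0.002, 0.055, 0, 0, 0.2, 0.045, -0.006, -0.002, 0.07, 0, 0, 0.2, 0.045, -0.006, -0.002, 0.08, 0, 0, 0.2, 0.045, -0.006, -0.002, 0.084, 0, 0, 0.2, 0.045, -0.006, -0.002, 0.084, 0, 0, 0.2, 0.045])

```text
time_s: 24.72
tcp_pos: [399.4, 276.6, 30.4]
eef_rot: [[-0.982, 0.188, 0.018], [0.189, 0.975, 0.116], [0.004, 0.117, -0.993]]
wrist_force: [-0.0, -0.6, -1.3]
opening: 0.609
grip_force: 42.9
```

```bash
python3 go2.py 1 -29 3
```

```text
t 24.72 p [399.4 276.6  30.4] deck [  4.8 -30.5   9.6] F [-0.  -0.6 -1.3] op 52.0 g 42.9 j [ 21.  16. -32.  38.   6.  32.]
[396.1 279.5  24. ] [0.0038, 0.0015, 0.0066] [-0.14, -0.2, -0.2]
```

Request:
carry_out(targets=[0.003, 0.002, 0.001, 0, 0, 0, 0.045, 0.003, 0.002, 0.003, 0, 0, 0, 0.045, 0.003, 0.002, 0.004, 0, 0, 0, 0.045, 0.003, 0.002, 0.005, 0, 0, 0, 0.045, 0.003, 0.002, 0.006, 0, 0, 0, 0.045, 0.003, 0.002, 0.006, 0, 0, 0, 0.045])

```text
time_s: 25.22
tcp_pos: [397.8, 280.1, 25.7]
eef_rot: [[-0.982, 0.188, 0.02], [0.189, 0.975, 0.117], [0.002, 0.118, -0.993]]
wrist_force: [-0.1, 0.7, -0.8]
opening: 0.61
grip_force: 42.9
```

```bash
python3 go2.py
```

```text
t 25.22 p [397.8 280.1  25.7] deck [  2.6 -27.8   4.6] F [-0.1  0.7 -0.8] op 52.1 g 42.9 j [ 22.  16. -33.  37.   6.  33.]
```

Request:
carry_out(targets=[0, 0, 0.001, 0, 0, 0, 0.045, 0, 0, 0.002, 0, 0, 0, 0.045, 0, 0, 0.003, 0, 0, 0, 0.045, 0, 0, 0.003, 0, 0, 0, 0.045])

```text
time_s: 25.55
tcp_pos: [398.0, 280.5, 23.5]
eef_rot: [[-0.982, 0.188, 0.021], [0.189, 0.975, 0.117], [0.001, 0.119, -0.993]]
wrist_force: [-5.7, -4.6, 19.8]
opening: 0.608
grip_force: 45.0
```

Request:
carry_out(targets=[0, 0, -0.001, 0, 0, 0, 0.045, 0, -0.001, -0.001, 0, 0, 0, 0.045, 0, -0.002, -0.001, 0, 0, 0, 0.045, 0, -0.003, -0.001, 0, 0, 0, 0.045, 0, -0.003, -0.001, 0, 0, 0, 0.045])

```text
time_s: 25.97
tcp_pos: [397.5, 277.5, 23.4]
eef_rot: [[-0.982, 0.188, 0.021], [0.189, 0.975, 0.117], [0.002, 0.119, -0.993]]
wrist_force: [0.7, 1.0, 1.7]
opening: 0.611
grip_force: 43.1
```

Request:
carry_out(targets=[0, -0.001, 0, 0, 0, 0, 0.045, 0, -0.001, 0, 0, 0, 0, 0.055, 0, -0.001, 0, 0, 0, 0, 0.058, 0, -0.001, 0, 0, 0, 0, 0.062, 0, -0.001, 0, 0, 0, 0, 0.066, 0, -0.001, 0, 0, 0, 0, 0.07, 0, -0.001, 0, 0, 0, 0, 0.08, 0, -0.001, 0, 0, 0, 0, 0.085, 0, -0.001, 0, 0, 0, 0, 0.085, 0, -0.001, 0, 0, 0, 0, 0.085])

```text
time_s: 26.8
tcp_pos: [397.1, 276.5, 23.2]
eef_rot: [[-0.982, 0.188, 0.02], [0.189, 0.975, 0.117], [0.002, 0.118, -0.993]]
wrist_force: [-0.6, -0.3, -0.4]
opening: 0.999
grip_force: 0.0
```

Request:
carry_out(targets=[0, 0, -0.01, 0, 0, 0, 0.085, 0, 0, -0.03, 0, 0, 0, 0.085, 0, 0, -0.06, 0, 0, 0, 0.085, 0, 0, -0.1, 0, 0, 0, 0.085, 0, 0, -0.14, 0, 0, 0, 0.085, 0, 0, -0.16, 0, 0, 0, 0.085, 0, 0, -0.16, 0, 0, 0, 0.085])

```text
time_s: 27.38
tcp_pos: [395.7, 258.2, 186.5]
eef_rot: [[-0.982, 0.187, 0.027], [0.189, 0.975, 0.119], [-0.004, 0.122, -0.993]]
wrist_force: [0.7, 0.1, 0.8]
opening: 0.991
grip_force: 0.0
```

```bash
cat > chk.py <<'E'
from m import *
from scipy.spatial.transform import Rotation as Ro
o=np.array([400.5,308.3,24.5]); D=Ro.from_euler('ZX',[-10.7,np.degrees(.12)],degrees=True).as_matrix()
def ondeck(s,uv,z):
    c,d=ray(s,uv); P=o+D[:,2]*z; t=((P-c)@D[:,2])/(d@D[:,2]); return ((c+d*t[:,None])-o)@D
for n,b in(('side',(150,100,300,230)),('wrist',(0,0,640,480))):
  s=snap(n)
  for k,lo,hi,z in(('chock',(20,130,60),(35,255,255),16),('spool',(125,30,40),(165,200,255),35)):
   try:
    m=mask(s,lo,hi,b); p=ondeck(s,hull(m).reshape(-1,2),z)
    print(n,k,(m>0).sum(),cv2.boundingRect(m),[np.round(q,1) for q in cv2.minAreaRect(p[:,:2].astype(np.float32))])
   except Exception as e: print(n,k,e)
E
python3 chk.py; python3 go2.py
```

```text
side chock 328 (203, 189, 36, 10) [array([  2.6, -77.6]), array([86.1, 29.7]), np.float64(0.8)]
side spool 633 (205, 165, 34, 22) [array([  1.5, -34.2]), array([90.9, 72.4]), np.float64(0.8)]
wrist chock 2947 (249, 158, 33, 104) [array([  0.7, -73.2]), array([90.7, 25.2]), np.float64(0.3)]
wrist spool 910 (280, 173, 68, 17) [array([-28.6, -32.2]), array([52.6, 12.6]), np.float64(89.8)]
t 27.48 p [394.2 257.9 182.6] deck [  3.2 -31.4 163. ] F [ 0.4  0.5 -0.3] op 84.7 g 0.0 j [ 19.   7. -17.  62.   6.  30.]
```

Request:
carry_out(targets=[0, 0, 0, 0, 0, 0, 0.085, 0, 0, 0, 0, 0, 0, 0.085, 0, 0, 0, 0, 0, 0, 0.085, 0, 0, 0, 0, 0, 0, 0.085, 0, 0, 0, 0, 0, 0, 0.085, 0, 0, 0, 0, 0, 0, 0.085])

```text
time_s: 27.98
tcp_pos: [393.7, 257.8, 181.9]
eef_rot: [[-0.982, 0.188, 0.02], [0.189, 0.975, 0.116], [0.003, 0.118, -0.993]]
wrist_force: [-0.7, -0.0, 0.9]
opening: 0.995
grip_force: 0.0
```

```bash
python3 chk.py && python3 -c "
from workcell import manip
print(manip.finish_job())"
```

```text
side chock 330 (203, 189, 36, 10) [array([  2.6, -77.5]), array([86.2, 29.7]), np.float64(0.9)]
side spool 630 (205, 165, 34, 22) [array([  1.5, -34.2]), array([90.9, 72.4]), np.float64(0.8)]
wrist chock 2970 (250, 160, 33, 104) [array([  0.3, -73.3]), array([90.2, 25.1]), np.float64(0.2)]
wrist spool 911 (281, 176, 68, 16) [array([-28.6, -32.4]), array([52.4, 11.8]), np.float64(89.8)]
the job is handed in; nothing more can be done
None
```

I handed the job in at about 28 s of the 72 s limit, and no verdict came back: by camera measurements the tray is inside the tape, the hook stands released on the mat, and the spool lies still against the chock on the rack.

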